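# Load a label plate and index the rotary press table

### The arm

A 6-joint arm with a two-finger parallel gripper is mounted at the origin on the work surface. World frame = base frame: x ahead of the robot, y to its left, z up, the work surface at z = 0. Lengths are in mm, angles in rad, forces in N, time in s.
With the tool pointing down it reaches from about 350 to 775 mm from the base axis. Payload 7.3 kg.
Tool frame: the origin (TCP) lies at the centre of the arm's flange, where the gripper is bolted on; the fingertips stand 178 mm ahead of it and the grasp point (between the pads) lies 159 mm ahead of it; z points along the fingers, y is the direction in which the jaws open and shut (so a half turn about z gives the same grasp; the last joint's range is limited). The gripper opens to 92 mm and grips with 3 to 60 N. Pads are 19 mm wide; open, the fingers measure 130 mm over their backs; the gripper's body (75 mm by 190 mm) begins 47 mm behind the grasp point.
Start: joints at [-1.439, 0.342, 1.524, -0, 1.275, -0.146], TCP at [143.996, -504.869, 404.741] pointing down, gripper open.
Joint ranges: [-2.53, 2.53], [-0.77, 2.02], [0.04, 2.7], [-1, 4.14], [0.28, 2.66], [-3.11, 3.11]. Speed limits (rad/s): [2.57, 2.57, 3.14, 3.14, 3.14, 3.14].

### API

Orientations are given as [roll, pitch, yaw] about the fixed x, y, z axes, in that order (R = Rz(yaw) Ry(pitch) Rx(roll)).
In Python, from plant import status, viewer, ticket gives the robot as it stands.
- The arm moves only by the tool play_rows, never from a script. Its argument "commands" is a list of rows, each an object with "offset": the shift along the tool's x, y, z in m, a list of three; "twist": the turn about the tool's z in degrees. A call has 1 to 5 rows; each row shifts and turns the commanded pose from where the row before left it, along the tool's axes as they then stand; what a row does not reach is not made up. A row lasts 1/10 s, in which the tool goes at most 50 mm and 8.59 degrees, less where a joint would pass 70% of its speed; a pose out of reach is approached as far as the arm can. A call with a gripper value outside its range is refused whole. "jaw" is the closure in counts, from 0 (fully open) to 255 (shut), set as the call begins (left out, the last holds). The fingers move at their own pace and stop on an object; the grip force is fixed at half the most. Time passes only in rows, so rows that do not move let the fingers close. It gives the time, the measured TCP pose, the force and the opening at its end, in the units of the state.
- status.get_obs(): the state, without advancing time (a new reading comes with each control period).
- viewer.capture(name): name is "scene" or "top"; returns the picture (400x640x3 uint8, red, green, blue); there is no depth.
- viewer.camera_params(name): a dict with "fov_y" (degrees; the focal length in pixels is half the picture's height over the tangent of half this angle, whatever the lens; pixels are square), "cx", "cy" (the principal point, pixels), "D" ([k1, k2, p1, p2, k3] as OpenCV has them; the pictures are not rectified), "rvec" (rotation vector, rad) and "tvec" (3), from world to camera coordinates, as OpenCV has them. Camera axes: x right, y down, z forward; pixel columns grow to the right and rows downward; lengths in mm; the calibration is good to about 2 mm. A picture is of the moment at which its call begins. camera_params takes no time and is no camera call.
- ticket.close_job(): hands the job in, once; it reports no verdict.
The state is a dict: "time": time; "joint_positions": joint angles; "dq": joint speeds; "tau": joint torques, N m; "tool_pos": TCP position; "tcp_rot": TCP orientation; "contact_force": force on the tool from outside, world axes, zero at the start; "moment": the same for the moment, N m; "grip_width": finger opening in mm.
Only numpy, scipy, OpenCV 4.12 (cv2) and the standard library are available. Lean on these libraries where they do the work, as an engineer would, in place of code of your own. Each camera call takes 0.05 s, during which the arm holds its last target.

### The job

Load the red-gripped label plate into the label press. First push the round table until its one empty bay stands at the green loading mark; then lift the red plate out of the wooden stand, lay it flat on the green cutting mat with its grip upward and let go of it, pick it up again, tuck its tongue under the hub cap of the empty bay and lower the grip end until the plate lies flat on the table between guides and end stops; finally push the table round until that bay stands at the red press mark. Leave the blue and yellow plates in the stand and everything else on the bench where it is.

Things in the scene. Friction and masses are not known exactly. Their poses are not given: they have to be found in the camera images.
- press: Fixed label press, grey round base 336 mm across. Origin on the bench, on the round table's vertical axis; +z up. Green loading mark on its -x side (towards the robot), red press mark on its +y side (robot's left). On its +x +y side, 250 mm from the axis, stands a column 72 mm wide, 265 mm high, its head parked outward.
- carousel (a joint): Angle of the round table (rad, counter-clockwise from above positive). 0: empty bay at the green mark. -1.571: empty bay at the red mark, a quarter turn clockwise. Starts at +0.45 to +1.2. Turns both ways past a full turn, no detents; friction about 0.3 N m (2 to 3 N at a hand pin) stops it within a few degrees. Aluminium disc 310 mm across, top 57 mm above the bench.
- push_pin (a point): Foot, on the disc's top face, of one of four black upright hand pins for pushing the table round: 18 mm thick, 48 mm high, 135 mm from the axis, midway between neighbouring bays. With the joint at 0 they stand at 45, 135, 225 and 315 degrees from the press's +x; this is the one at 135. Three bays hold grey-gripped plates fixed to the table, as high as the red plate.
- hub_cap (a point): On the table's axis at the disc's top face. The round steel cap over the hub, 108 mm across, is the retaining lip of every bay: its underside is 9 mm, its top 15 mm above the disc (a nut in the middle reaches 23 mm). The hub below it is 76 mm across.
- bay (a point): Middle of the empty bay on the disc's top, 90 mm from the axis; +x to the hub, +z up. Cap rim 36 mm and hub 52 mm from here along +x. Two side guides, x = -27 to +19 mm, 12 mm high, are 69 mm apart at the foot, flaring to 75. End stops (10 mm high, 12 wide, at y = +-24 mm) have inner faces at x = -52.5 mm. A plate that is home has its origin here and axes parallel, with 2 to 3 mm play.
- bay_mark (a point): Short red index line on the table's rim in front of the empty bay (the other bays have white ones), on the disc's top face, 152 mm from the axis.
- load_mark (a point): Tip of the fixed green pointer at the rim, on the robot's side of the press, at the height of the disc's top face.
- press_mark (a point): Tip of the fixed red pointer at the rim, on the press's +y side, at the height of the disc's top face.
- plate_red: Aluminium plate, red grip and label, 110 to 220 g. Origin under its middle, +x to the tongue, +z out of the upper face. 100 mm (x) by 64 by 8 thick; the last 18 mm at +x is a tongue 5 mm thick, flush below. Grip block 12 mm thick in x (centre x = -38 mm), 40 wide, z 8 to 40 mm. Starts upright in the stand: +x down, +z (grip) away from the robot, top end 112 mm above the bench.
- plate_blue: The same plate with a blue grip and label, standing in the stand; leave it there.
- plate_yellow: The same plate with a yellow grip and label, standing in the stand; leave it there.
- rack: Fixed wooden stand 70 by 238 mm, 54 mm high. Origin on the bench under its middle, +z up. A groove along its y, 10.5 mm wide, floor 12 mm above the bench, holds three plates side by side at y = -74, 0, +74 mm in any order, with thin dividers. Plates lift straight up and are clear after 42 mm.
- mat: Fixed green cutting mat, 200 mm (x) by 240 mm (y), 3 mm thick, origin on the bench under its middle, between the robot and the stand. Free of other things.
- spool_red: Thread spool with red thread and black flanges, 52 mm across, 50 mm high, standing loose; origin under its middle. Leave alone.
- spool_white: Thread spool with white thread, as the red one. Leave alone.
- shears: Fabric shears lying flat, 210 mm long, 14 mm high, black bows; origin at the pivot. Leave alone.
- tape: Yellow tape measure case 62 x 28 x 60 mm, standing; origin under its middle. Leave alone.
- rivet_jar: Amber jar of 60 mm diameter, 75 mm high, steel cap; origin under its middle. Leave alone.
- marker: White marker pen with blue cap, 120 mm long, 13 mm thick, lying; origin under its middle. Leave alone.

How it is judged:
By the outcome, as a careful person would: the job done as asked, in the order asked, and still so for the second after the job is handed in, with the robot touching nothing.
It also fails if it takes over 72 s, if anything falls off the work surface, if the arm or the gripper's body presses on something with over 40 N, if the wrist force passes 120 N, or if a joint passes its speed limit or range.

## Working session

There is one attempt and no reset: what is moved stays moved. The work goes in short steps, Python scripts to look and compute and a tool call to move; the robot and the scene stay as the last step left them, time stands still between calls to the robot, and variables do not carry over. Pictures are saved under pics/ and viewed, and the job is handed in when it is done.

Besides the shell and the picture viewer there is one more tool, called after "Request:" by a JSON object that holds its "op" and its "data", one argument or row to a line. play_rows: Moves the arm, as the interface text tells. Its arguments: {"type":"object","properties":{"commands":{"type":"array"},"jaw":{"type":"number"}},"required":["commands"]}

```bash
ls; mkdir -p pics; python3 - <<'E'
from plant import status, viewer, ticket
import cv2
print(status.get_obs())
for n in("scene","top"):
    im=viewer.capture(n); cv2.imwrite(f"pics/{n}0.png",im[:,:,::-1]); print(viewer.camera_params(n))
E
```

```text
pics
{'time': 0.0, 'joint_positions': array([-1.43899214e+00,  3.42712687e-01,  1.52503224e+00, -2.71930192e-05,
        1.27540781e+00, -1.46010755e-01]), 'dq': array([ 0.00023463,  0.00055776,  0.00066425, -0.00073745,  0.00015337,
        0.0010064 ]), 'tau': array([-1.46079372e-03, -4.31244493e+01, -2.44222391e+01,  7.15115061e-02,
        5.58469445e-02, -1.30600365e-04]), 'tool_pos': array([ 143.97727235, -504.72269084,  404.04465271]), 'tcp_rot': array([-3.14004539e+00, -2.01253608e-04,  2.77822720e-01]), 'contact_force': array([-0.35723709, -0.06140274,  0.89305246]), 'moment': array([ 0.01610946, -0.00740907,  0.02002268]), 'grip_width': 92.17020061435433}
{'fov_y': 47.53149275653467, 'cx': 314.8014731311121, 'cy': 198.74703866301306, 'D': array([-0.12420971,  0.        ,  0.        ,  0.        ,  0.        ]), 'rvec': array([ 0.98014843,  2.49699106, -0.9756857 ]), 'tvec': array([ 443.137539  , -204.58255433, 1484.97067505])}
{'fov_y': 56.97228894773173, 'cx': 317.6884206411719, 'cy': 197.7538867463106, 'D': array([-0.04074929,  0.        ,  0.        ,  0.        ,  0.        ]), 'rvec': array([ 2.17262266, -2.12862329,  0.18591359]), 'tvec': array([ -66.0713502 ,  583.75882262, 1100.52473877])}
```

View pics/scene0.png

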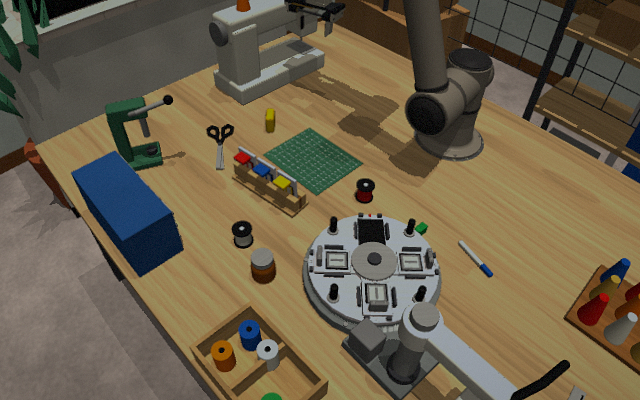

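View pics/top0.png

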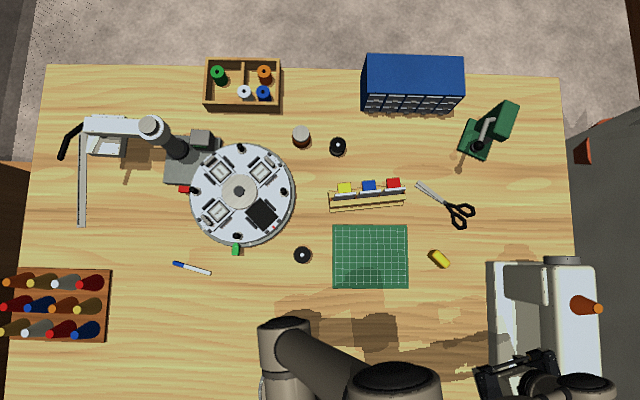

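```bash
cat > h.py <<'E'
import numpy as np, cv2
from plant import status, viewer, ticket
def K(n):
    p=viewer.camera_params(n); f=200/np.tan(np.radians(p['fov_y'])/2)
    return np.array([[f,0,p['cx']],[0,f,p['cy']],[0,0,1]]),p['D'],p['rvec'],p['tvec']
def ray(n,uv):
    k,D,r,t=K(n); uv=np.asarray(uv,float).reshape(-1,1,2)
    q=cv2.undistortPoints(uv,k,D).reshape(-1,2); R=cv2.Rodrigues(r)[0]
    d=np.c_[q,np.ones(len(q))]@R; return -R.T@t,d
def pl(n,uv,z):
    c,d=ray(n,uv); return c+d*((z-c[2])/d[:,2])[:,None]
def proj(n,P):
    k,D,r,t=K(n); return cv2.projectPoints(np.asarray(P,float).reshape(-1,1,3),r,t,k,D)[0].reshape(-1,2)
def tri(a,b):
    c1,d1=ray("top",a);c2,d2=ray("scene",b);d1=d1[0];d2=d2[0]
    s=np.linalg.lstsq(np.c_[d1,-d2],c2-c1,rcond=None)[0]
    p,q=c1+s[0]*d1,c2+s[1]*d2
    return (p+q)/2,np.linalg.norm(p-q)
def cap(n,name):
    im=viewer.capture(n)[:,:,::-1].copy(); cv2.imwrite(f"pics/{name}.png",im); return im
def crop(im,x0,y0,x1,y1,s,name):
    cv2.imwrite(f"pics/{name}.png",cv2.resize(im[y0:y1,x0:x1],None,fx=s,fy=s,interpolation=cv2.INTER_CUBIC))
def st():
    o=status.get_obs(); print(round(o['time'],2),o['tool_pos'].round(1),o['tcp_rot'].round(3),o['contact_force'].round(1),round(o['grip_width'],1))
def blobs(im,lo,hi,roi,minA=8):
    x0,y0,x1,y1=roi; hsv=cv2.cvtColor(im,cv2.COLOR_BGR2HSV)[y0:y1,x0:x1]
    m=cv2.inRange(hsv,np.array(lo),np.array(hi)) if lo[0]<=hi[0] else cv2.inRange(hsv,np.array((0,)+tuple(lo[1:])),np.array(hi))|cv2.inRange(hsv,np.array(lo),np.array((180,)+tuple(hi[1:])))
    n,l,s,c=cv2.connectedComponentsWithStats(m)
    return [(c[i]+[x0,y0],s[i][4],s[i][:4]+[x0,y0,0,0]) for i in range(1,n) if s[i][4]>=minA]
E
python3 - <<'E'
from h import *
im=cv2.imread("pics/top0.png"); sc=cv2.imread("pics/scene0.png")
crop(im,170,125,310,265,4,"t_press"); crop(im,310,160,490,300,4,"t_rack")
crop(sc,295,200,445,340,4,"s_press"); crop(sc,200,100,370,220,4,"s_rack")
E
```

```text
(no output)
```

View pics/t_press.png

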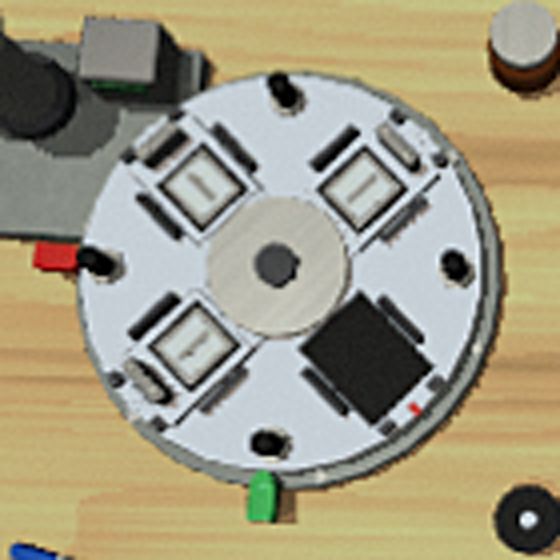

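View pics/t_rack.png

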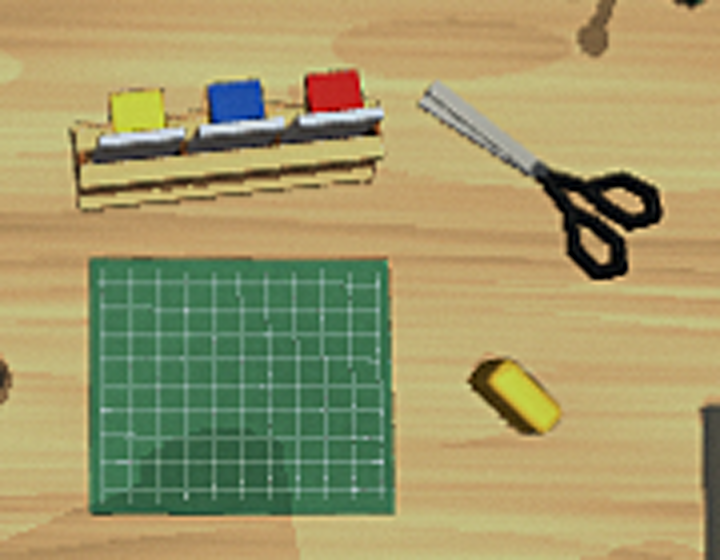

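View pics/s_press.png

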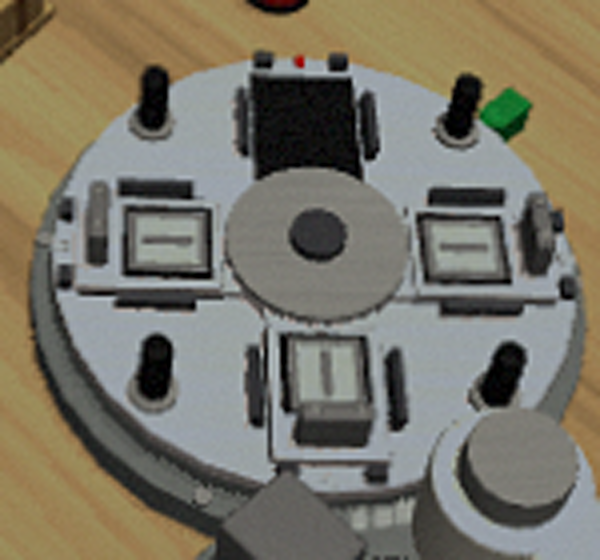

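View pics/s_rack.png

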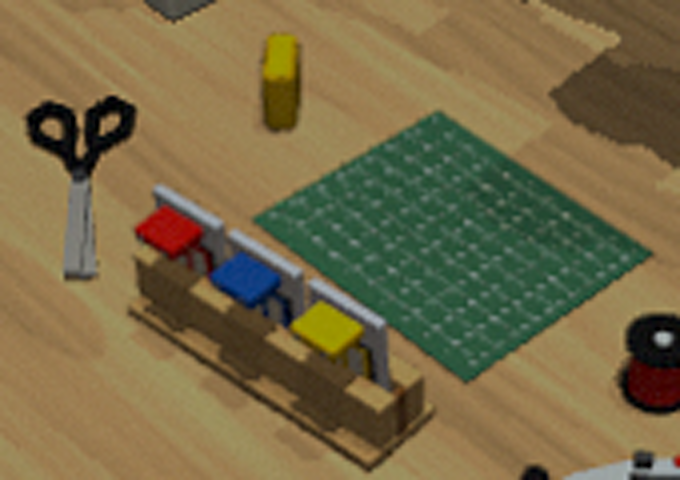

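```bash
python3 - <<'E'
from h import *
np.set_printoptions(suppress=True,precision=1)
im=cv2.imread("pics/top0.png"); sc=cv2.imread("pics/scene0.png")
print("red top");
for b in blobs(im,(170,120,90),(8,255,255),(170,125,420,260)): print(b, pl("top",b[0],57))
print("red scene");
for b in blobs(sc,(170,120,70),(8,255,255),(220,140,445,260),3): print(b)
print("green top")
for b in blobs(im,(45,100,60),(85,255,255),(170,200,420,300),20): print(b)
# disc centre at z=57: nut top centre at 57+23
cu=np.array([170+278/4-.4,125+264/4-.4]); print("axis nut", pl("top",cu,80))
sn=np.array([295+318/4-.4,200+234/4-.4]); print(pl("scene",sn,80), tri(cu,sn))
# cap outline
for n,i,x0,y0,pts in(("top",im,170,125,[(206,266),(352,266),(278,195),(278,338)]),("scene",sc,295,200,[(222,240),(410,240),(318,166),(318,322)])):
    P=pl(n,np.array(pts)/4.+[x0-.4,y0-.4],72); print(n,P)
tip=pl("top",np.array([[262,474],[80,258],[416,409]])/4.+[169.6,124.6],57); print("tips",tip)
c=pl("top",cu,80)[0]; print(tip-c, np.linalg.norm((tip-c)[:,:2],axis=1))
# mat corners
print("mat",pl("top",np.array([[90,259],[386,259],[393,514],[90,514]])/4.+[309.6,159.6],3))
E
```

```text
red top
(array([393.2, 182.5]), np.int32(124), array([387, 177,  14,  11])) [[ 636.6 -288.3   57. ]]
(array([183.2, 188.6]), np.int32(71), array([178, 185,  12,   8])) [[602.6 361.   57. ]]
red scene
(array([241.8, 157.2]), np.int32(134), array([234, 151,  17,  14]))
(array([363.7, 193.3]), np.int32(3), array([363, 193,   2,   2]))
(array([365.4, 198.8]), np.int32(20), array([362, 197,   8,   4]))
(array([369.5, 215. ]), np.int32(6), array([369, 214,   2,   3]))
green top
(array([370.6, 257.9]), np.int32(927), array([333, 225,  75,  64]))
(array([338.6, 233.1]), np.int32(29), array([336, 231,   6,   5]))
(array([345.6, 233.1]), np.int32(31), array([343, 231,   6,   6]))
(array([352.6, 233.6]), np.int32(35), array([350, 231,   6,   6]))
(array([359.5, 233.5]), np.int32(36), array([357, 231,   6,   6]))
(array([366.2, 233.6]), np.int32(32), array([364, 231,   6,   6]))
(array([372.7, 233.4]), np.int32(33), array([370, 231,   6,   6]))
(array([379.5, 233.5]), np.int32(36), array([377, 231,   6,   6]))
(array([386.5, 233.5]), np.int32(36), array([384, 231,   6,   6]))
(array([393.4, 233.
[... 4529 characters left out ...]
   6]))
(array([394.5, 278.5]), np.int32(36), array([392, 276,   6,   6]))
(array([401.5, 278.5]), np.int32(36), array([399, 276,   6,   6]))
axis nut [[596.2 183.9  80. ]]
[[599.6 188.8  80. ]] (array([596.6, 185.8,  74.3]), np.float64(1.8831049694458821))
top [[594.8 240.   72. ]
 [597.3 129.3  72. ]
 [651.1 188.2  72. ]
 [541.1 182.6  72. ]]
scene [[639.1 150.3  72. ]
 [558.1 225.4  72. ]
 [557.  152.   72. ]
 [640.1 226.3  72. ]]
tips [[439.4 192.4  57. ]
 [601.4 341.2  57. ]
 [490.9  78.2  57. ]]
[[-156.8    8.5  -23. ]
 [   5.2  157.4  -23. ]
 [-105.3 -105.6  -23. ]] [157.  157.5 149.2]
mat [[ 506.6 -102.5    3. ]
 [ 511.3 -340.7    3. ]
 [ 310.9 -343.3    3. ]
 [ 307.5 -105.2    3. ]]
```

```bash
cat >> h.py <<'E'
def rows(wps,start=None,step=45.,tstep=8.):
    """wps: list of (x,y,z,yaw) ; prints rows in tool axes, rounded mm / deg, grouped"""
    o=status.get_obs()
    p=np.array(o['tool_pos']) if start is None else np.array(start[:3],float); y=o['tcp_rot'][2] if start is None else start[3]
    for w in wps:
        d=np.array(w[:3])-p; dy=np.degrees(w[3]-y)
        n=int(max(np.ceil(np.linalg.norm(d)/step),np.ceil(abs(dy)/tstep),1))
        t0=p.copy()
        for i in range(n):
            tgt=t0+d*(i+1)/n; e=tgt-p
            c,s=np.cos(y),np.sin(y)
            off=np.round([e[0]*c+e[1]*s,e[0]*s-e[1]*c,-e[2]],0)
            tw=round(-dy/n,1)
            p=p+np.array([off[0]*c+off[1]*s,off[0]*s-off[1]*c,-off[2]]); y-=np.radians(tw)
            print('{"offset":[%.3f,%.3f,%.3f],"twist":%.1f},'%(*(off/1000),tw))
        print("  #",p.round(1),round(y,3))
E
python3 - <<'E'
from h import *
im=cv2.imread("pics/top0.png")
A=np.array([597,186])
for ph in (180.5,270.5,.5,90.5):
    u=A+135*np.array([np.cos(np.radians(ph)),np.sin(np.radians(ph))])
    print(ph,u.round(1),[((proj("top",[*u,z])[0]-[169.6,124.6])*4).round(0) for z in(57,105)],[((proj("scene",[*u,z])[0]-[294.6,199.6])*4).round(0) for z in(57,105)])
rows([(330,-380,400,.1),(460,-100,400,-.2),(463,185,320,-.4),(463,185,247,-.4)])
E
```

```text
180.5 [462.  184.8] [array([274., 444.]), array([261., 441.])] [array([455., 130.]), array([468.,  80.])]
270.5 [598.2  51. ] [array([457., 270.]), array([452., 260.])] [array([151., 122.]), array([154.,  72.])]
0.5 [732.  187.2] [array([288.,  98.]), array([277.,  80.])] [array([152., 388.]), array([156., 342.])]
90.5 [595.8 321. ] [array([106., 266.]), array([ 86., 255.])] [array([493., 395.]), array([510., 349.])]
{"offset":[0.043,-0.014,0.001],"twist":2.0},
{"offset":[0.042,-0.015,0.001],"twist":2.0},
{"offset":[0.041,-0.017,0.000],"twist":2.0},
{"offset":[0.041,-0.018,0.001],"twist":2.0},
{"offset":[0.041,-0.020,0.001],"twist":2.0},
  # [ 330.4 -379.5  400.1] 0.103
{"offset":[0.023,-0.038,0.000],"twist":2.5},
{"offset":[0.020,-0.039,0.000],"twist":2.5},
{"offset":[0.020,-0.039,0.000],"twist":2.5},
{"offset":[0.017,-0.041,0.000],"twist":2.5},
{"offset":[0.016,-0.041,0.000],"twist":2.5},
{"offset":[0.013,-0.041,0.000],"twist":2.5},
{"offset":[0.012,-0.043,0.000],"twist":2.5},
  # [459.6 -99.8 400.1] -0.202
{"offset":[-0.008,-0.040,0.011],"twist":1.6},
{"offset":[-0.009,-0.040,0.012],"twist":1.6},
{"offset":[-0.009,-0.039,0.011],"twist":1.6},
{"offset":[-0.011,-0.039,0.012],"twist":1.6},
{"offset":[-0.013,-0.039,0.011],"twist":1.6},
{"offset":[-0.013,-0.039,0.012],"twist":1.6},
{"offset":[-0.014,-0.038,0.011],"twist":1.6},
  # [463.1 185.2 320.1] -0.398
{"offset":[0.000,0.000,0.037],"twist":0.1},
{"offset":[0.000,0.000,0.036],"twist":0.1},
  # [463.1 185.2 247.1] -0.401
```

Request:
{"op": "play_rows", "data": {
  "commands": [
    {"offset": [0.043,-0.014,0.001],"twist": 2.0},
    {"offset": [0.042,-0.015,0.001],"twist": 2.0},
    {"offset": [0.041,-0.017,0.0],"twist": 2.0},
    {"offset": [0.041,-0.018,0.001],"twist": 2.0},
    {"offset": [0.041,-0.02,0.001],"twist": 2.0}
  ],
  "jaw": 120
}}

```text
time: 0.6
tool_pos: [331.6, -378.4, 400.5]
tcp_rot: [-3.141, 0.0, 0.101]
contact_force: [-0.1, -0.7, 0.0]
grip_width: 56.5
```

Request:
{"op": "play_rows", "data": {
  "commands": [
    {"offset": [0.023,-0.038,0.0],"twist": 2.5},
    {"offset": [0.02,-0.039,0.0],"twist": 2.5},
    {"offset": [0.02,-0.039,0.0],"twist": 2.5},
    {"offset": [0.017,-0.041,0.0],"twist": 2.5},
    {"offset": [0.016,-0.041,0.0],"twist": 2.5}
  ]
}}

```text
time: 1.1
tool_pos: [423.7, -177.9, 400.5]
tcp_rot: [-3.141, 0.0, -0.117]
contact_force: [0.9, -0.1, -0.1]
grip_width: 48.7
```

Request:
{"op": "play_rows", "data": {
  "commands": [
    {"offset": [0.013,-0.041,0.0],"twist": 2.5},
    {"offset": [0.012,-0.043,0.0],"twist": 2.5},
    {"offset": [-0.008,-0.04,0.011],"twist": 1.6},
    {"offset": [-0.009,-0.04,0.012],"twist": 1.6},
    {"offset": [-0.009,-0.039,0.011],"twist": 1.6}
  ]
}}

```text
time: 1.6
tool_pos: [461.1, 23.6, 366.0]
tcp_rot: [3.141, 0.001, -0.287]
contact_force: [0.7, -0.2, -0.4]
grip_width: 48.5
```

Request:
{"op": "play_rows", "data": {
  "commands": [
    {"offset": [-0.011,-0.039,0.012],"twist": 1.6},
    {"offset": [-0.013,-0.039,0.011],"twist": 1.6},
    {"offset": [-0.013,-0.039,0.012],"twist": 1.6},
    {"offset": [-0.014,-0.038,0.011],"twist": 1.6},
    {"offset": [0,0,0],"twist": 0}
  ]
}}

```text
time: 2.1
tool_pos: [462.1, 188.8, 318.9]
tcp_rot: [3.141, 0.003, -0.394]
contact_force: [-0.3, -0.5, 0.3]
grip_width: 48.2
```

```bash
python3 - <<'E'
from h import *
st()
E
```

```text
2.1 [462.1 188.8 318.9] [ 3.141e+00  3.000e-03 -3.940e-01] [-0.3 -0.5  0.3] 48.2
```

Request:
{"op": "play_rows", "data": {
  "commands": [
    {"offset": [0.001,0.004,0.036],"twist": 0},
    {"offset": [0,0,0.036],"twist": 0}
  ]
}}

```text
time: 2.3
tool_pos: [462.6, 180.8, 248.5]
tcp_rot: [-3.14, -0.002, -0.397]
contact_force: [0.3, 0.2, -1.8]
grip_width: 48.7
```

Request:
{"op": "play_rows", "data": {
  "commands": [
    {"offset": [0,0,0],"twist": 0},
    {"offset": [0,0,0],"twist": 0},
    {"offset": [0,0,0],"twist": 0},
    {"offset": [0,0,0],"twist": 0}
  ],
  "jaw": 255
}}

```text
time: 2.7
tool_pos: [463.5, 181.2, 250.6]
tcp_rot: [-3.138, -0.004, -0.398]
contact_force: [4.5, 3.3, -1.0]
grip_width: 21.4
```

```bash
python3 - <<'E'
from h import *
st()
im=cap("scene","s1"); crop(im,270,150,470,310,4,"s1c")
E
```

```text
2.7 [463.5 181.2 250.6] [-3.138 -0.004 -0.398] [ 4.5  3.3 -1. ] 21.4
```

View pics/s1c.png

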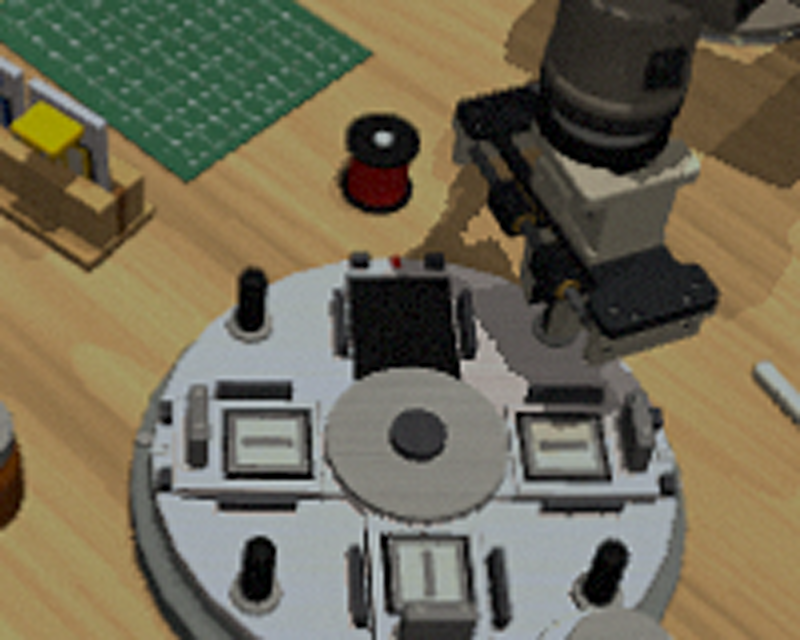

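```bash
cat >> h.py <<'E'
A=np.array([597.,186.])
def arc(ph0,dphi,n,r=135.,yaw=None):
    y=status.get_obs()['tcp_rot'][2] if yaw is None else yaw
    ph=np.radians(ph0+np.linspace(0,dphi,n+1)); P=A+r*np.c_[np.cos(ph),np.sin(ph)]
    p=P[0].copy();c,s=np.cos(y),np.sin(y)
    for q in P[1:]:
        e=q-p; o=np.round([e[0]*c+e[1]*s,e[0]*s-e[1]*c])
        p=p+[o[0]*c+o[1]*s,o[0]*s-o[1]*c]; print('{"offset":[%.3f,%.3f,0],"twist":0},'%tuple(o/1000))
    print("# end",p)
E
python3 - <<'E'
from h import *
arc(181,-45,10)
E
```

```text
{"offset":[-0.004,-0.010,0],"twist":0},
{"offset":[-0.003,-0.010,0],"twist":0},
{"offset":[-0.002,-0.010,0],"twist":0},
{"offset":[-0.002,-0.011,0],"twist":0},
{"offset":[-0.000,-0.010,0],"twist":0},
{"offset":[-0.000,-0.011,0],"twist":0},
{"offset":[0.001,-0.011,0],"twist":0},
{"offset":[0.002,-0.010,0],"twist":0},
{"offset":[0.002,-0.010,0],"twist":0},
{"offset":[0.004,-0.010,0],"twist":0},
# end [500.09463334 279.3693921 ]
```

Request:
{"op": "play_rows", "data": {
  "commands": [
    {"offset": [-0.004,-0.01,0],"twist": 0},
    {"offset": [-0.003,-0.01,0],"twist": 0},
    {"offset": [-0.002,-0.01,0],"twist": 0},
    {"offset": [-0.002,-0.011,0],"twist": 0},
    {"offset": [0,-0.01,0],"twist": 0}
  ]
}}

```text
time: 3.25
tool_pos: [471.1, 232.4, 250.2]
tcp_rot: [3.14, 0.002, -0.398]
contact_force: [-7.3, -2.7, 10.5]
grip_width: 17.0
```

Request:
{"op": "play_rows", "data": {
  "commands": [
    {"offset": [0,-0.011,0],"twist": 0},
    {"offset": [0.001,-0.011,0],"twist": 0},
    {"offset": [0.002,-0.01,0],"twist": 0},
    {"offset": [0.002,-0.01,0],"twist": 0},
    {"offset": [0.004,-0.01,0],"twist": 0}
  ]
}}

```text
time: 3.75
tool_pos: [499.5, 277.0, 249.8]
tcp_rot: [3.14, 0.002, -0.398]
contact_force: [-6.4, -1.5, 5.7]
grip_width: 17.2
```

```bash
python3 - <<'E'
from h import *
st()
im=cap("scene","s2"); crop(im,270,150,470,310,4,"s2c")
im=cap("top","t2"); crop(im,170,125,310,265,4,"t2c")
for b in blobs(im,(170,100,70),(8,255,255),(200,200,300,265),2): print(b)
E
```

```text
3.75 [499.5 277.  249.8] [ 3.14e+00  2.00e-03 -3.98e-01] [-6.4 -1.5  5.7] 17.2
(array([239.125, 241.125]), np.int32(8), array([238, 240,   3,   3]))
```

View pics/s2c.png

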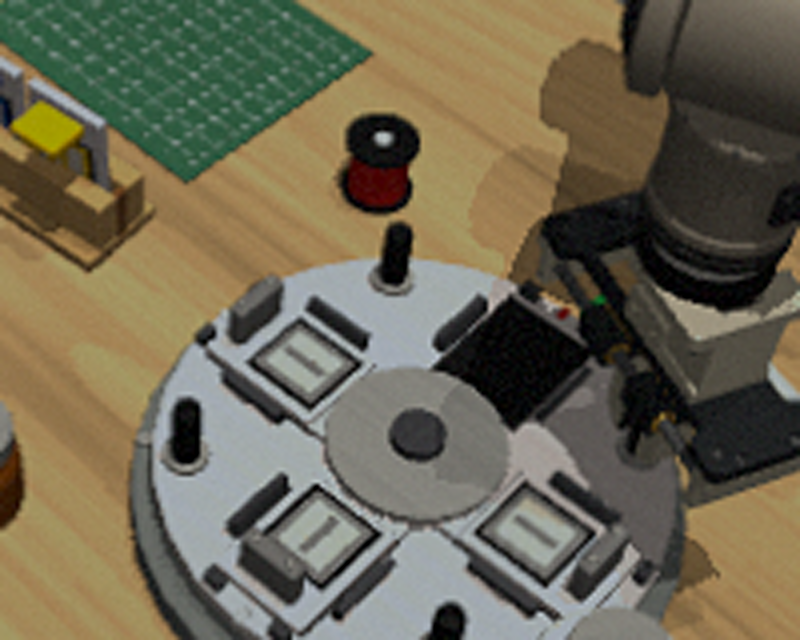

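View pics/t2c.png

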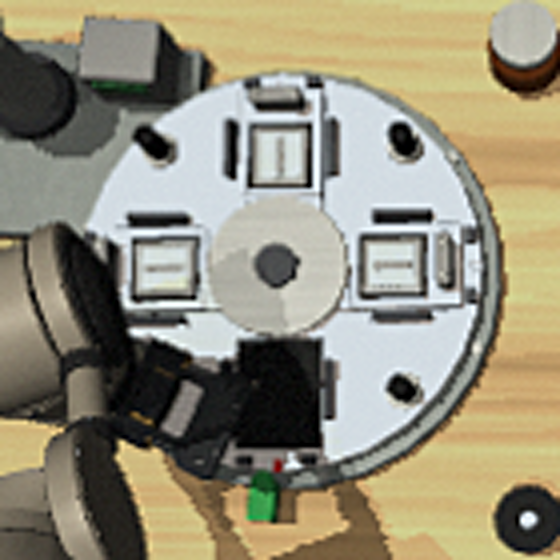

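```bash
python3 - <<'E'
from h import *
for ax in ((597,186),(596,185),(598.5,188.5)):
    a=np.array(ax); out=[]
    P=np.r_[pl("top",[[239.125,241.125],[274-.4,226.9]],57),pl("top",np.array([[262,476.]])/4+[169.6,124.6],57)]
    for p in P:
        v=p[:2]-a; out.append((round(np.degrees(np.arctan2(v[1],v[0]))%360,1),round(np.linalg.norm(v),1)))
    print(ax,out)
E
```

```text
(597, 186) [(np.float64(182.1), np.float64(151.5)), (np.float64(225.4), np.float64(151.3)), (np.float64(177.7), np.float64(159.2))]
(596, 185) [(np.float64(181.7), np.float64(150.4)), (np.float64(225.4), np.float64(149.9)), (np.float64(177.4), np.float64(158.2))]
(598.5, 188.5) [(np.float64(183.0), np.float64(153.1)), (np.float64(225.7), np.float64(154.2)), (np.float64(178.6), np.float64(160.6))]
```

Request:
{"op": "play_rows", "data": {
  "commands": [
    {"offset": [0.002,-0.005,0],"twist": 0},
    {"offset": [0.002,-0.004,0],"twist": 0},
    {"offset": [0,0,0],"twist": 0}
  ]
}}

```text
time: 4.15
tool_pos: [507.2, 284.0, 249.8]
tcp_rot: [-3.141, 0.001, -0.398]
contact_force: [-4.0, 2.9, 5.0]
grip_width: 17.5
```

```bash
python3 - <<'E'
from h import *
st()
im=cap("top","t3"); crop(im,210,215,260,265,12,"t3c")
g=blobs(im,(45,100,60),(85,255,255),(220,238,250,262),20)
for b in blobs(im,(170,100,70),(8,255,255),(200,200,300,265),2)+g:
    for z in (57,): 
        v=pl("top",b[0],z)[0][:2]-A; print(b[0],b[1:],np.degrees(np.arctan2(v[1],v[0]))%360,np.linalg.norm(v))
E
```

```text
4.15 [507.2 284.  249.8] [-3.141e+00  1.000e-03 -3.980e-01] [-4.   2.9  5. ] 17.5
[235.6 241. ] (np.int32(5), array([235, 240,   2,   3])) 178.03033354617196 151.3191445485161
[235.03896104 248.81818182] (np.int32(77), array([232, 243,   7,  12])) 178.1274768207283 174.7352440600172
```

View pics/t3c.png

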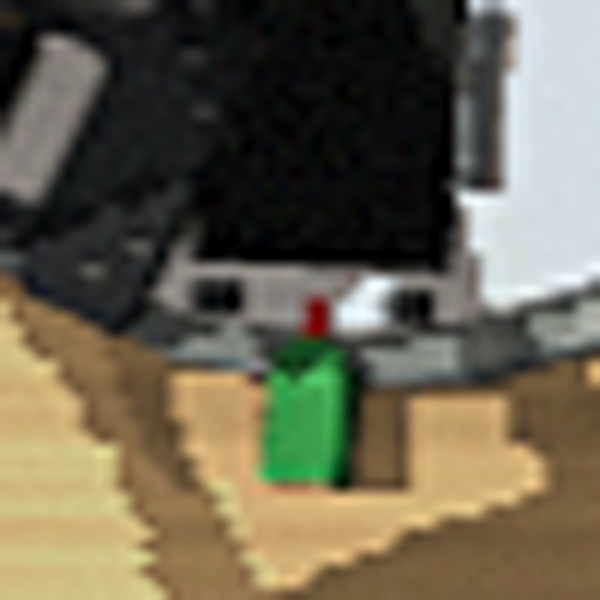

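Request:
{"op": "play_rows", "data": {
  "commands": [
    {"offset": [0,0,0],"twist": 0},
    {"offset": [0,0,0],"twist": 0},
    {"offset": [0,0,-0.03],"twist": 0},
    {"offset": [0,0,-0.045],"twist": 0},
    {"offset": [0,0,-0.045],"twist": 0}
  ],
  "jaw": 130
}}

```text
time: 4.7
tool_pos: [507.6, 283.1, 369.5]
tcp_rot: [3.14, 0.001, -0.398]
contact_force: [0.3, 0.6, -0.3]
grip_width: 44.7
```

```bash
python3 - <<'E'
from h import *
st()
im=cv2.imread("pics/top0.png"); sc=cv2.imread("pics/scene0.png")
T={}
for nm,lo,hi in(("red",(170,120,90),(8,255,255)),("blue",(100,120,80),(125,255,255)),("yel",(22,120,120),(35,255,255))):
    b=max(blobs(im,lo,hi,(325,170,410,200),20),key=lambda b:b[1]); s=max(blobs(sc,lo,hi,(225,140,305,200),20),key=lambda b:b[1])
    print(nm,b[0],b[1:],s[0],s[1:],"top106",pl("top",b[0],106).round(1),"sc106",pl("scene",s[0],106).round(1),tri(b[0],s[0]))
    T[nm]=pl("top",b[0],106)[0]
d=T["yel"]-T["red"]; print(d,np.linalg.norm(d),"rack yaw deg",np.degrees(np.arctan2(-d[0],d[1])))
h=cv2.cvtColor(im,cv2.COLOR_BGR2HSV)
# rotated rects of red top
roi=(380,170,410,195); m=cv2.inRange(h,(170,120,90),(180,255,255))|cv2.inRange(h,(0,120,90),(8,255,255)); mm=np.zeros_like(m); mm[170:195,380:410]=m[170:195,380:410]
c=max(cv2.findContours(mm,0,cv2.CHAIN_APPROX_NONE)[0],key=len); bx=cv2.boxPoints(cv2.minAreaRect(c)); print(bx,pl("top",bx,106).round(1))
E
```

```text
4.7 [507.6 283.1 369.5] [ 3.14e+00  1.00e-03 -3.98e-01] [ 0.3  0.6 -0.3] 44.7
red [393.18548387 182.47580645] (np.int32(124), array([387, 177,  14,  11])) [241.77419355 156.89516129] (np.int32(124), array([234, 151,  17,  13])) top106 [[ 626.7 -277.1  106. ]] sc106 [[ 629.6 -272.7  106. ]] (array([ 627.14088842, -277.68685634,  101.4938075 ]), np.float64(1.2022040692113))
blue [368.57258065 185.11290323] (np.int32(124), array([362, 180,  14,  11])) [260.88188976 168.72440945] (np.int32(127), array([253, 163,  17,  13])) top106 [[ 616.9 -203.4  106. ]] sc106 [[ 620.4 -200.2  106. ]] (array([ 617.75098659, -204.06028709,  101.6648792 ]), np.float64(0.07152569383661551))
yel [344.48571429 187.42142857] (np.int32(140), array([337, 182,  20,  11])) [281.25757576 181.34090909] (np.int32(132), array([273, 175,  18,  13])) top106 [[ 608.3 -131.8  106. ]] sc106 [[ 611.2 -127.1  106. ]] (array([ 608.64581301, -131.58465458,  101.30065104]), np.float64(1.6278825859954902))
[-18.32720657 145.35302776   0.        ] 146.50388793106362 rack yaw deg 7.186361265617202
[[386.25604 178.30487]
 [399.09753 176.87805]
 [400.17072 186.53659]
 [387.32922 187.96341]] [[ 638.8 -256.5  106. ]
 [ 644.1 -295.2  106. ]
 [ 614.8 -297.9  106. ]
 [ 609.6 -259.4  106. ]]
```

```bash
python3 - <<'E'
from h import *
rows([(628,-275,345,.125),(628,-275,267,.125)],step=46)
E
```

```text
{"offset":[0.025,0.036,0.002],"twist":-2.3},
{"offset":[0.024,0.037,0.002],"twist":-2.3},
{"offset":[0.022,0.038,0.002],"twist":-2.3},
{"offset":[0.021,0.039,0.002],"twist":-2.3},
{"offset":[0.019,0.039,0.001],"twist":-2.3},
{"offset":[0.017,0.040,0.002],"twist":-2.3},
{"offset":[0.016,0.041,0.002],"twist":-2.3},
{"offset":[0.014,0.042,0.002],"twist":-2.3},
{"offset":[0.013,0.042,0.002],"twist":-2.3},
{"offset":[0.011,0.043,0.002],"twist":-2.3},
{"offset":[0.009,0.043,0.002],"twist":-2.3},
{"offset":[0.007,0.043,0.002],"twist":-2.3},
{"offset":[0.006,0.043,0.002],"twist":-2.3},
  # [ 628.1 -274.6  344.5] 0.124
{"offset":[-0.000,0.000,0.039],"twist":-0.0},
{"offset":[-0.000,0.000,0.039],"twist":-0.0},
  # [ 628.1 -274.6  266.5] 0.124
```

Request:
{"op": "play_rows", "data": {
  "commands": [
    {"offset": [0.025,0.036,0.002],"twist": -2.3},
    {"offset": [0.024,0.037,0.002],"twist": -2.3},
    {"offset": [0.022,0.038,0.002],"twist": -2.3},
    {"offset": [0.021,0.039,0.002],"twist": -2.3},
    {"offset": [0.019,0.039,0.001],"twist": -2.3}
  ],
  "jaw": 100
}}

```text
time: 5.2
tool_pos: [554.2, 66.9, 359.6]
tcp_rot: [3.141, -0.0, -0.195]
contact_force: [0.3, 0.6, -0.4]
grip_width: 56.0
```

Request:
{"op": "play_rows", "data": {
  "commands": [
    {"offset": [0.017,0.04,0.002],"twist": -2.3},
    {"offset": [0.016,0.041,0.002],"twist": -2.3},
    {"offset": [0.014,0.042,0.002],"twist": -2.3},
    {"offset": [0.013,0.042,0.002],"twist": -2.3},
    {"offset": [0.011,0.043,0.002],"twist": -2.3}
  ]
}}

```text
time: 5.7
tool_pos: [600.6, -148.4, 349.6]
tcp_rot: [3.141, 0.0, 0.005]
contact_force: [-0.3, 0.7, -0.5]
grip_width: 55.6
```

Request:
{"op": "play_rows", "data": {
  "commands": [
    {"offset": [0.009,0.043,0.002],"twist": -2.3},
    {"offset": [0.007,0.043,0.002],"twist": -2.3},
    {"offset": [0.006,0.043,0.002],"twist": -2.3},
    {"offset": [0,0,0],"twist": 0},
    {"offset": [0,0,0],"twist": 0}
  ]
}}

```text
time: 6.2
tool_pos: [627.8, -275.3, 342.8]
tcp_rot: [-3.141, 0.001, 0.122]
contact_force: [0.6, 1.0, 0.3]
grip_width: 55.7
```

```bash
python3 - <<'E'
from h import *
st()
im=cap("scene","s4"); crop(im,200,60,370,220,4,"s4c")
im=cap("top","t4"); crop(im,310,140,450,260,5,"t4c")
E
```

```text
6.2 [ 627.8 -275.3  342.8] [-3.141e+00  1.000e-03  1.220e-01] [0.6 1.  0.3] 55.7
```

View pics/s4c.png

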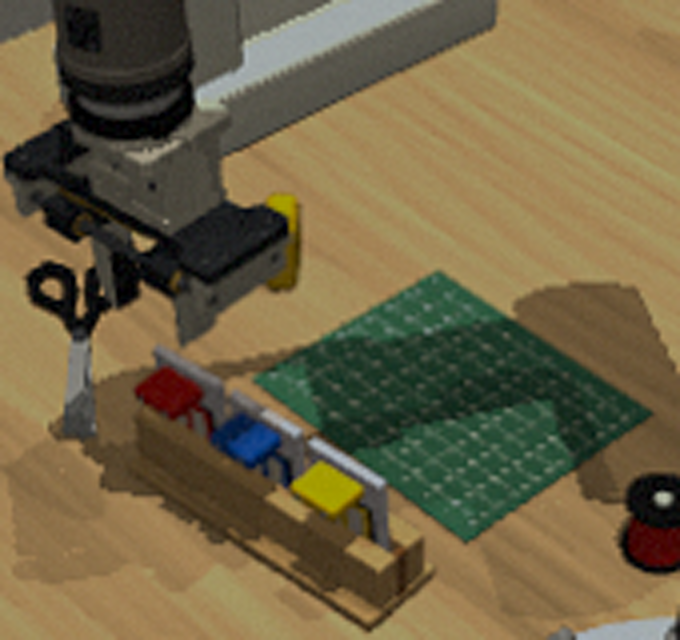

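View pics/t4c.png

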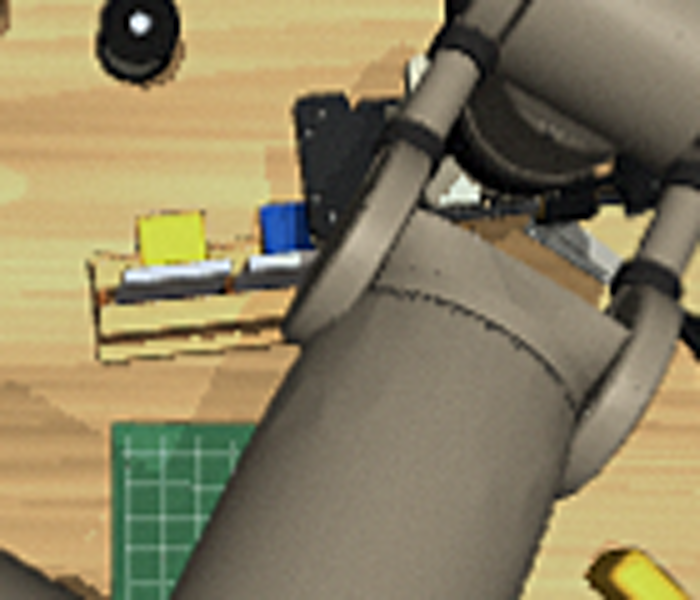

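Request:
{"op": "play_rows", "data": {
  "commands": [
    {"offset": [0,0,0.03],"twist": 0},
    {"offset": [0,0,0.026],"twist": 0},
    {"offset": [0,0,0.02],"twist": 0},
    {"offset": [0,0,0],"twist": 0}
  ]
}}

```text
time: 6.7
tool_pos: [627.7, -272.0, 264.9]
tcp_rot: [-3.138, 0.005, 0.126]
contact_force: [-0.8, -0.8, -0.5]
grip_width: 55.8
```

Request:
{"op": "play_rows", "data": {
  "commands": [
    {"offset": [0,0,0],"twist": 0},
    {"offset": [0,0,0],"twist": 0},
    {"offset": [0,0,0],"twist": 0},
    {"offset": [0,0,0],"twist": 0}
  ],
  "jaw": 255
}}

```text
time: 7.1
tool_pos: [628.7, -274.2, 269.6]
tcp_rot: [3.14, -0.003, 0.124]
contact_force: [0.8, 0.2, 5.7]
grip_width: 39.8
```

```bash
python3 - <<'E'
from h import *
st()
im=cap("scene","s5"); crop(im,200,80,340,220,5,"s5c")
E
```

```text
7.1 [ 628.7 -274.2  269.6] [ 3.14e+00 -3.00e-03  1.24e-01] [0.8 0.2 5.7] 39.8
```

View pics/s5c.png

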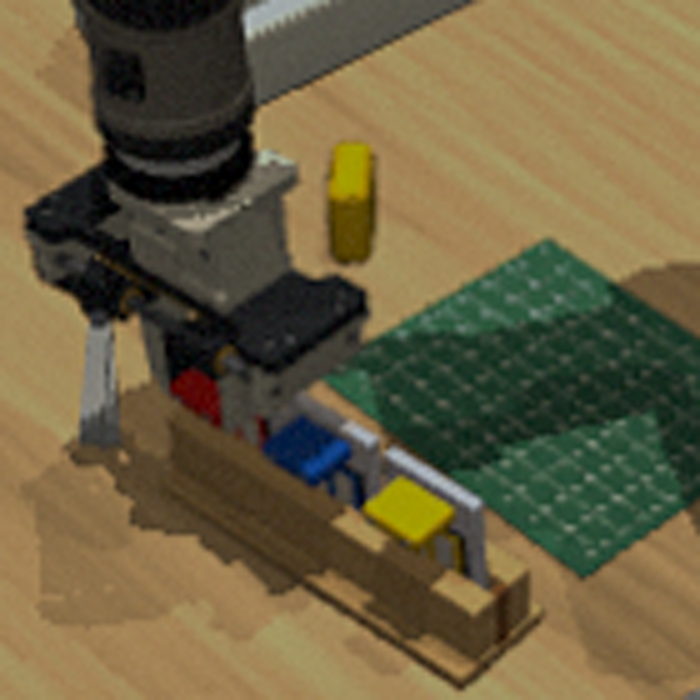

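Request:
{"op": "play_rows", "data": {
  "commands": [
    {"offset": [0,0,-0.01],"twist": 0},
    {"offset": [0,0,-0.02],"twist": 0},
    {"offset": [0,0,-0.02],"twist": 0},
    {"offset": [0,0,-0.015],"twist": 0},
    {"offset": [0,0,0],"twist": 0}
  ]
}}

```text
time: 7.65
tool_pos: [628.5, -274.4, 335.5]
tcp_rot: [3.139, -0.003, 0.124]
contact_force: [0.7, -0.5, -1.9]
grip_width: 39.7
```

```bash
python3 - <<'E'
from h import *
st()
im=cap("scene","s6"); crop(im,200,60,340,200,5,"s6c")
E
```

```text
7.65 [ 628.5 -274.4  335.5] [ 3.139e+00 -3.000e-03  1.240e-01] [ 0.7 -0.5 -1.9] 39.7
```

View pics/s6c.png

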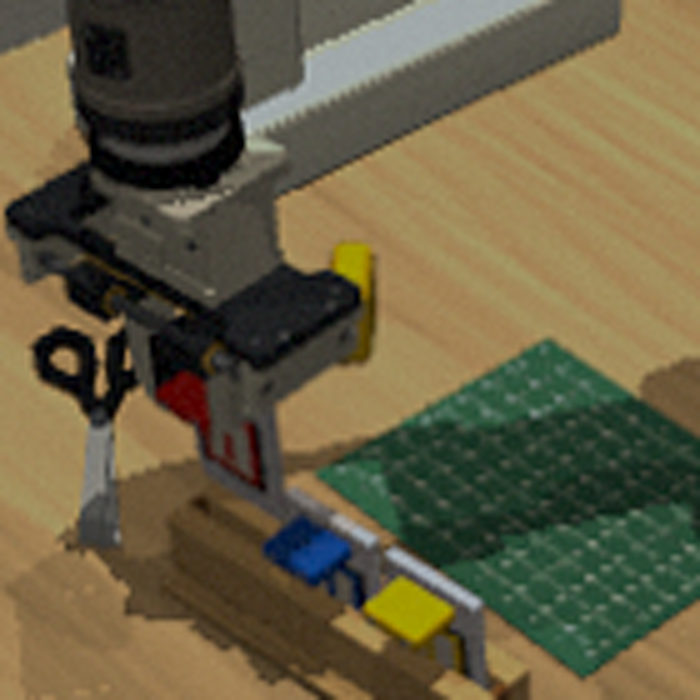

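Request:
{"op": "play_rows", "data": {
  "commands": [
    {"offset": [0.03,0,0],"twist": 0},
    {"offset": [0.022,0,0],"twist": 0},
    {"offset": [0,0,0.02],"twist": 0},
    {"offset": [0,0,0.025],"twist": 0},
    {"offset": [0,0,0],"twist": 0}
  ]
}}

```text
time: 8.2
tool_pos: [678.8, -267.1, 281.6]
tcp_rot: [-3.136, 0.009, 0.124]
contact_force: [-1.4, 0.2, -3.0]
grip_width: 39.6
```

```bash
python3 - <<'E'
from h import *
st()
im=cap("scene","s7"); crop(im,180,60,340,220,5,"s7c")
E
```

```text
8.2 [ 678.8 -267.1  281.6] [-3.136  0.009  0.124] [-1.4  0.2 -3. ] 39.6
```

View pics/s7c.png

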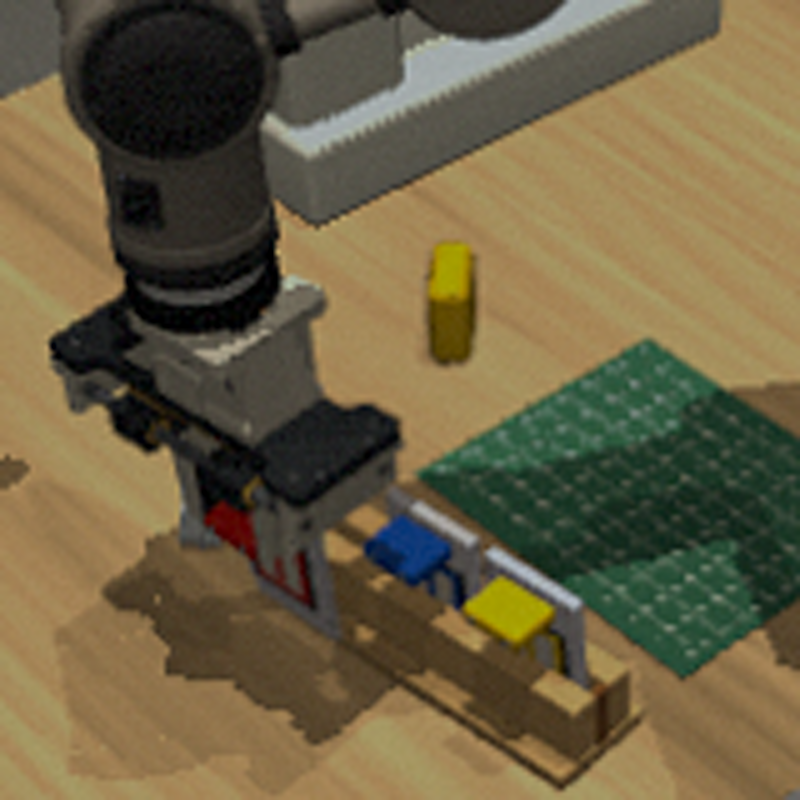

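Request:
{"op": "play_rows", "data": {
  "commands": [
    {"offset": [-0.01,0,0],"twist": 0},
    {"offset": [-0.01,0,0],"twist": 0},
    {"offset": [-0.01,0,0],"twist": 0}
  ]
}}

```text
time: 8.55
tool_pos: [650.3, -271.6, 289.5]
tcp_rot: [3.14, -0.004, 0.124]
contact_force: [5.1, 0.5, 1.6]
grip_width: 39.4
```

Request:
{"op": "play_rows", "data": {
  "commands": [
    {"offset": [-0.01,0,0],"twist": 0},
    {"offset": [-0.01,0,0],"twist": 0},
    {"offset": [-0.01,0,0],"twist": 0}
  ]
}}

```text
time: 8.85
tool_pos: [621.1, -275.4, 291.1]
tcp_rot: [3.138, -0.007, 0.124]
contact_force: [3.9, -0.6, 1.8]
grip_width: 39.9
```

```bash
python3 - <<'E'
from h import *
st()
im=cap("scene","s8"); crop(im,180,60,340,220,5,"s8c")
E
```

```text
8.85 [ 621.1 -275.4  291.1] [ 3.138 -0.007  0.124] [ 3.9 -0.6  1.8] 39.9
```

View pics/s8c.png

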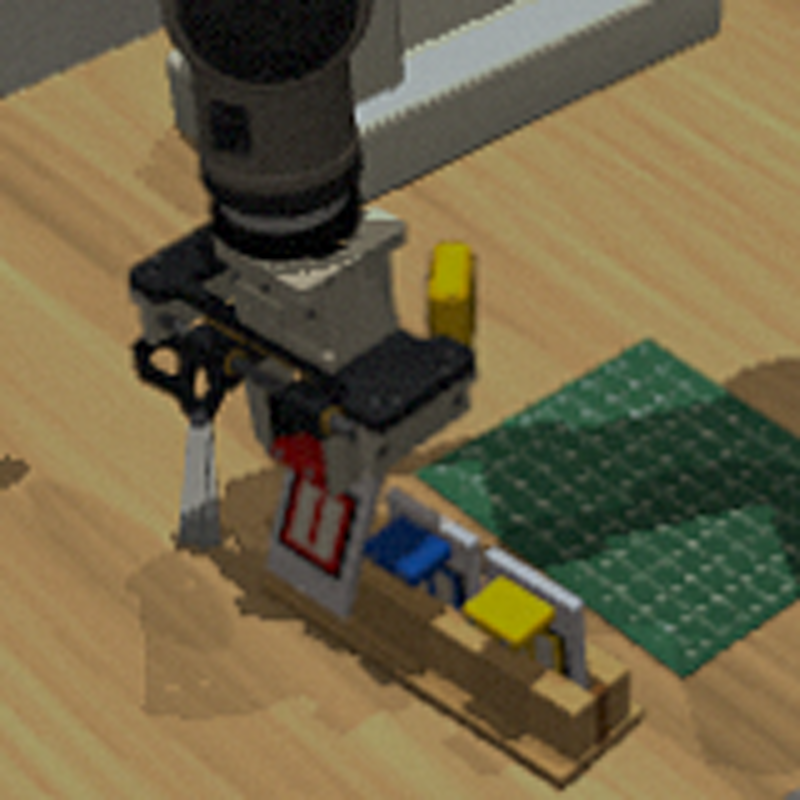

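Request:
{"op": "play_rows", "data": {
  "commands": [
    {"offset": [-0.01,0,0],"twist": 0},
    {"offset": [-0.01,0,0],"twist": 0},
    {"offset": [-0.01,0,0],"twist": 0}
  ]
}}

```text
time: 9.2
tool_pos: [590.5, -278.9, 288.7]
tcp_rot: [3.14, -0.002, 0.124]
contact_force: [4.1, 0.7, 0.1]
grip_width: 39.6
```

Request:
{"op": "play_rows", "data": {
  "commands": [
    {"offset": [-0.012,0,0],"twist": 0},
    {"offset": [-0.012,0,0],"twist": 0}
  ]
}}

```text
time: 9.4
tool_pos: [566.3, -281.9, 288.3]
tcp_rot: [3.141, -0.001, 0.124]
contact_force: [3.3, 0.7, 0.2]
grip_width: 39.6
```

```bash
python3 - <<'E'
from h import *
st()
im=cap("scene","s9"); crop(im,180,60,340,220,5,"s9c")
E
```

```text
9.4 [ 566.3 -281.9  288.3] [ 3.141e+00 -1.000e-03  1.240e-01] [3.3 0.7 0.2] 39.6
```

View pics/s9c.png

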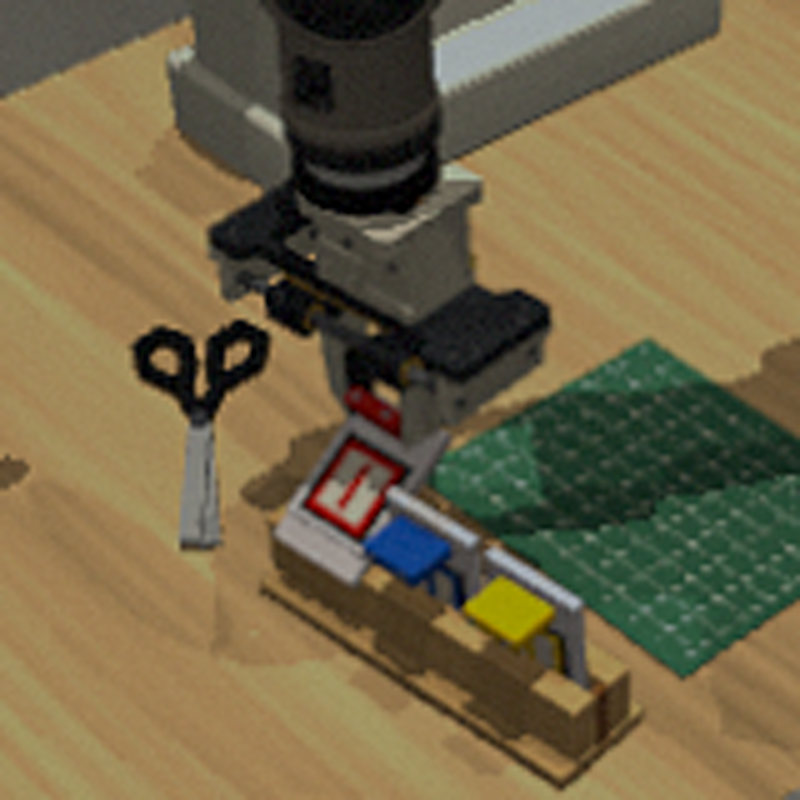

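```bash
python3 - <<'E'
from h import *
o=status.get_obs()['tool_pos']
rows([(o[0],o[1],315,.124),(415,-223,300,-.03),(415,-223,252,-.03)],step=40)
E
```

```text
{"offset":[0.000,0.000,-0.027],"twist":-0.0},
  # [ 564.8 -282.1  315.2] 0.124
{"offset":[-0.028,-0.015,0.003],"twist":1.8},
{"offset":[-0.029,-0.015,0.003],"twist":1.8},
{"offset":[-0.029,-0.014,0.003],"twist":1.8},
{"offset":[-0.030,-0.012,0.003],"twist":1.8},
{"offset":[-0.030,-0.012,0.003],"twist":1.8},
  # [ 414.8 -223.1  300.2] -0.033
{"offset":[0.000,-0.000,0.024],"twist":-0.1},
{"offset":[0.000,-0.000,0.024],"twist":-0.1},
  # [ 414.8 -223.1  252.2] -0.03
```

Request:
{"op": "play_rows", "data": {
  "commands": [
    {"offset": [0,0,-0.027],"twist": 0}
  ]
}}

```text
time: 9.55
tool_pos: [564.8, -281.6, 311.5]
tcp_rot: [-3.136, 0.008, 0.123]
contact_force: [0.5, 0.2, -2.0]
grip_width: 39.6
```

Request:
{"op": "play_rows", "data": {
  "commands": [
    {"offset": [-0.028,-0.015,0.003],"twist": 1.8},
    {"offset": [-0.029,-0.015,0.003],"twist": 1.8},
    {"offset": [-0.029,-0.014,0.003],"twist": 1.8},
    {"offset": [-0.03,-0.012,0.003],"twist": 1.8},
    {"offset": [-0.03,-0.012,0.003],"twist": 1.8}
  ]
}}

```text
time: 10.05
tool_pos: [414.8, -222.2, 299.4]
tcp_rot: [-3.141, 0.003, -0.034]
contact_force: [0.2, 0.3, -1.6]
grip_width: 39.8
```

Request:
{"op": "play_rows", "data": {
  "commands": [
    {"offset": [0,0,0.024],"twist": 0},
    {"offset": [0,0,0.02],"twist": 0},
    {"offset": [0,0,0],"twist": 0}
  ]
}}

```text
time: 10.35
tool_pos: [415.3, -222.2, 253.8]
tcp_rot: [-3.138, 0.006, -0.033]
contact_force: [0.4, 0.7, -1.1]
grip_width: 39.7
```

```bash
python3 - <<'E'
from h import *
st()
im=cap("scene","s10"); crop(im,230,60,390,220,5,"s10c")
E
```

```text
10.35 [ 415.3 -222.2  253.8] [-3.138  0.006 -0.033] [ 0.4  0.7 -1.1] 39.7
```

View pics/s10c.png

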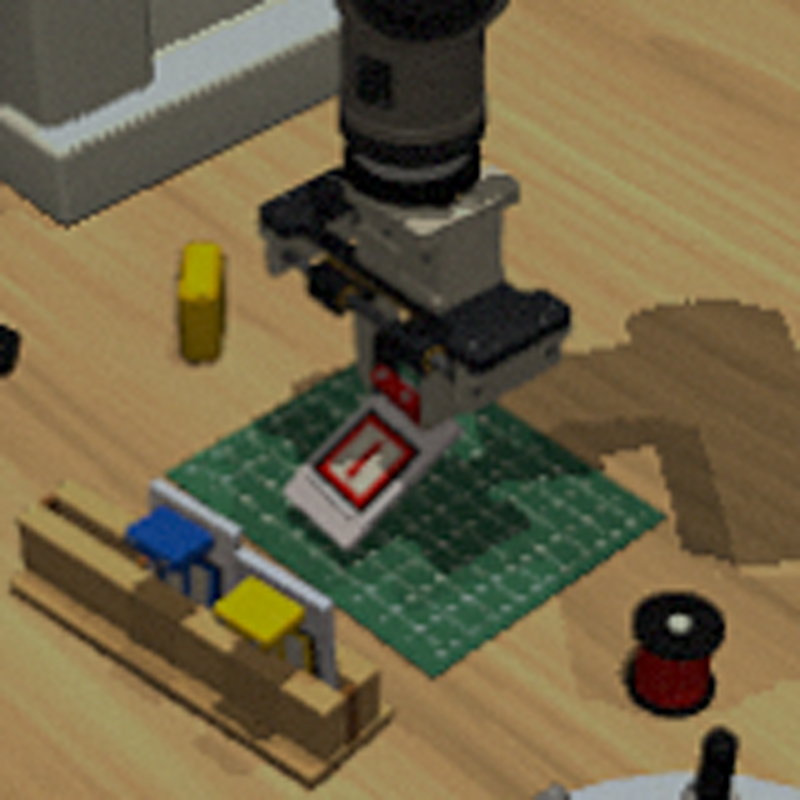

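Request:
{"op": "play_rows", "data": {
  "commands": [
    {"offset": [-0.004,0,0.008],"twist": 0},
    {"offset": [-0.006,0,0.008],"twist": 0},
    {"offset": [-0.006,0,0.008],"twist": 0}
  ]
}}

```text
time: 10.7
tool_pos: [400.3, -222.5, 231.8]
tcp_rot: [3.14, -0.001, -0.033]
contact_force: [-3.8, -2.7, 4.9]
grip_width: 39.9
```

Request:
{"op": "play_rows", "data": {
  "commands": [
    {"offset": [-0.008,0,0.008],"twist": 0},
    {"offset": [-0.007,0,0.008],"twist": 0}
  ]
}}

```text
time: 10.9
tool_pos: [385.5, -222.2, 215.7]
tcp_rot: [3.14, -0.002, -0.033]
contact_force: [1.7, -0.6, 2.2]
grip_width: 39.6
```

```bash
python3 - <<'E'
from h import *
st()
im=cap("scene","s11"); crop(im,250,80,370,190,6,"s11c")
E
```

```text
10.9 [ 385.5 -222.2  215.7] [ 3.14e+00 -2.00e-03 -3.30e-02] [ 1.7 -0.6  2.2] 39.6
```

View pics/s11c.png

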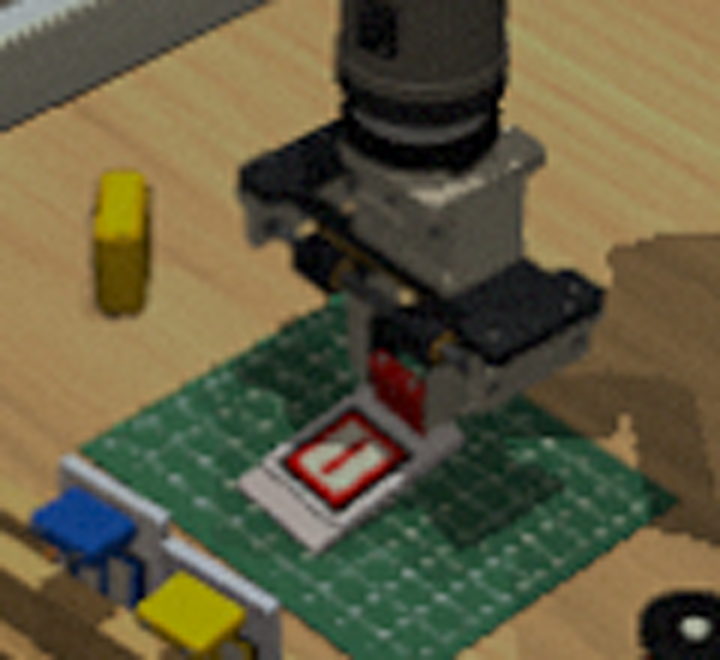

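Request:
{"op": "play_rows", "data": {
  "commands": [
    {"offset": [-0.003,0,0.008],"twist": 0},
    {"offset": [-0.001,0,0.007],"twist": 0}
  ]
}}

```text
time: 11.15
tool_pos: [381.1, -221.5, 200.3]
tcp_rot: [-3.141, 0.001, -0.033]
contact_force: [-3.1, 0.2, 3.7]
grip_width: 39.5
```

Request:
{"op": "play_rows", "data": {
  "commands": [
    {"offset": [0,0,0.003],"twist": 0},
    {"offset": [0,0,0],"twist": 0}
  ]
}}

```text
time: 11.35
tool_pos: [381.6, -221.5, 197.1]
tcp_rot: [-3.141, 0.001, -0.033]
contact_force: [-1.5, 0.5, 1.2]
grip_width: 39.8
```

Request:
{"op": "play_rows", "data": {
  "commands": [
    {"offset": [0,0,0.003],"twist": 0},
    {"offset": [0,0,0],"twist": 0}
  ]
}}

```text
time: 11.55
tool_pos: [381.8, -221.4, 195.8]
tcp_rot: [3.141, -0.0, -0.032]
contact_force: [-6.4, 3.3, 17.3]
grip_width: 39.7
```

```bash
python3 - <<'E'
from h import *
st()
im=cap("scene","s12"); crop(im,250,80,370,190,6,"s12c")
E
```

```text
11.55 [ 381.8 -221.4  195.8] [ 3.141 -0.    -0.032] [-6.4  3.3 17.3] 39.7
```

View pics/s12c.png

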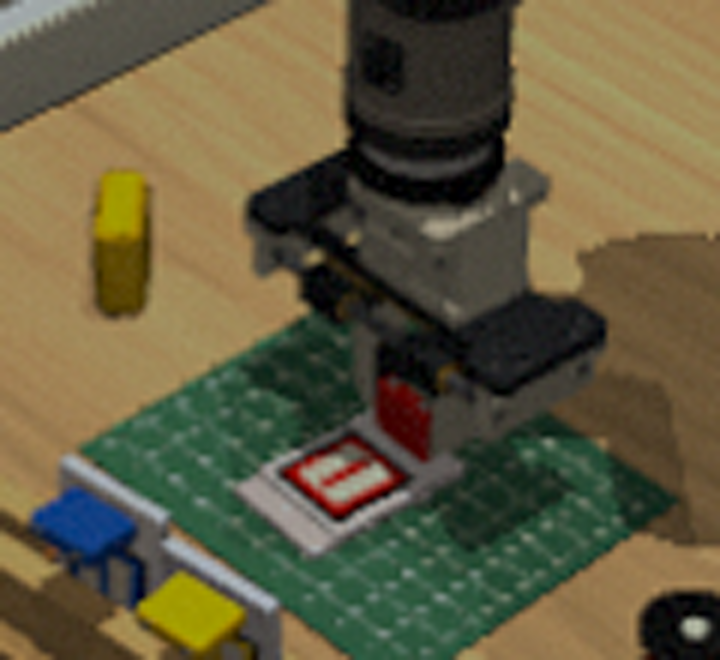

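Request:
{"op": "play_rows", "data": {
  "commands": [
    {"offset": [0,0,0],"twist": 0},
    {"offset": [0,0,0],"twist": 0},
    {"offset": [0,0,0],"twist": 0},
    {"offset": [0,0,-0.03],"twist": 0},
    {"offset": [0,0,-0.03],"twist": 0}
  ],
  "jaw": 95
}}

```text
time: 12.1
tool_pos: [381.6, -221.5, 254.6]
tcp_rot: [-3.14, 0.002, -0.033]
contact_force: [0.4, -0.9, -0.4]
grip_width: 57.7
```

Request:
{"op": "play_rows", "data": {
  "commands": [
    {"offset": [0,0,-0.03],"twist": 0},
    {"offset": [0,0,0],"twist": 0}
  ]
}}

```text
time: 12.3
tool_pos: [382.7, -222.3, 287.8]
tcp_rot: [3.137, -0.006, -0.033]
contact_force: [0.0, 0.1, -0.1]
grip_width: 57.6
```

```bash
python3 - <<'E'
from h import *
st()
im=cap("scene","s13"); crop(im,250,80,370,190,6,"s13c")
im2=cap("top","t13"); crop(im2,310,160,450,300,5,"t13c")
for n,i,r in(("scene",im,(260,110,350,190)),("top",im2,(330,215,410,295))):
    for b in blobs(i,(170,100,60),(8,255,255),r,6): print(n,b[0],b[1:],pl(n,b[0],11).round(1),pl(n,b[0],27).round(1))
E
```

```text
12.3 [ 382.7 -222.3  287.8] [ 3.137 -0.006 -0.033] [ 0.   0.1 -0.1] 57.6
scene [317.51041667 149.41666667] (np.int32(96), array([313, 143,  10,  14])) [[ 376.7 -234.4   11. ]] [[ 389.7 -221.2   27. ]]
scene [306.78823529 159.14117647] (np.int32(85), array([297, 153,  21,  13])) [[ 432.  -223.5   11. ]] [[ 444.1 -210.5   27. ]]
top [369.56097561 244.29268293] (np.int32(41), array([365, 242,  14,  11])) [[ 445.3 -221.3   11. ]] [[ 444.8 -218.7   27. ]]
top [371. 248.] (np.int32(15), array([370, 245,   3,   7])) [[ 433.8 -225.8   11. ]] [[ 433.5 -223.2   27. ]]
```

View pics/s13c.png

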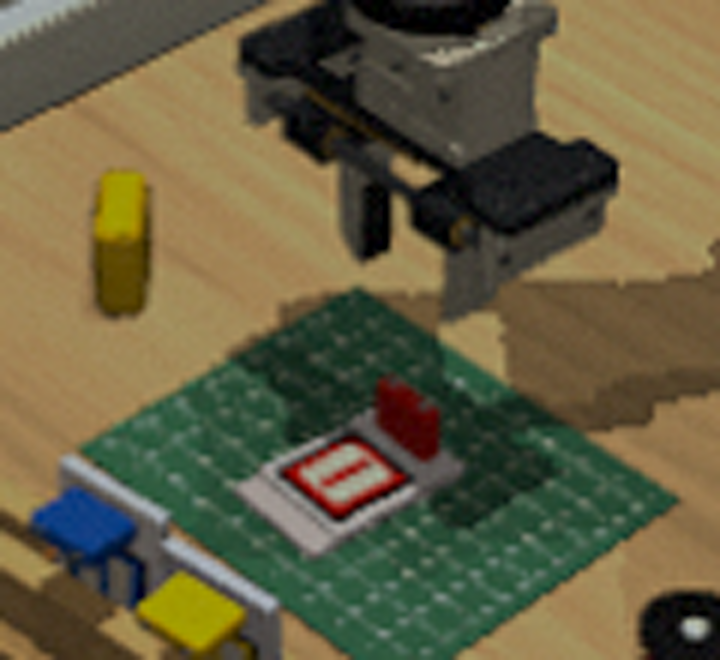

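View pics/t13c.png

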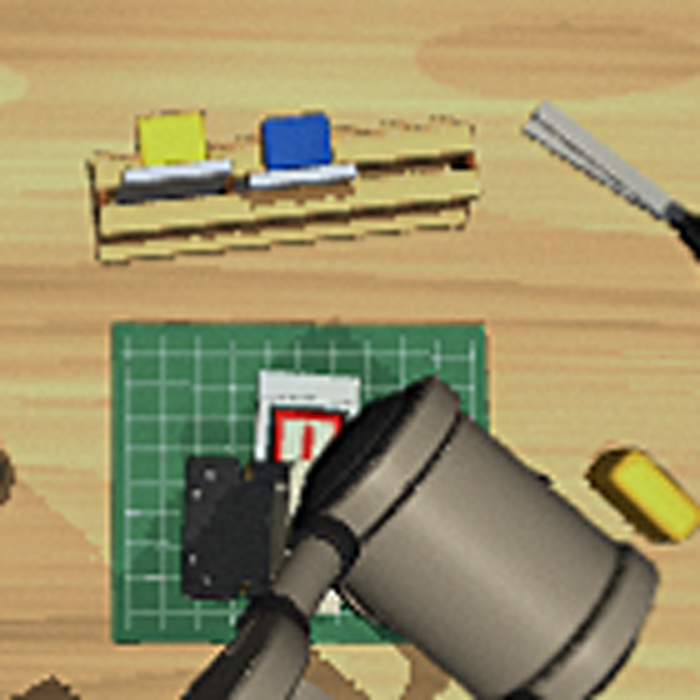

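Request:
{"op": "play_rows", "data": {
  "commands": [
    {"offset": [0.001,0,0.04],"twist": 0},
    {"offset": [0,0,0.035],"twist": 0},
    {"offset": [0,0,0.016],"twist": 0},
    {"offset": [0,0,0],"twist": 0}
  ]
}}

```text
time: 12.8
tool_pos: [381.8, -220.9, 190.7]
tcp_rot: [-3.138, 0.005, -0.033]
contact_force: [-0.3, 0.2, -0.0]
grip_width: 57.7
```

Request:
{"op": "play_rows", "data": {
  "commands": [
    {"offset": [0,0,0],"twist": 0},
    {"offset": [0,0,0],"twist": 0},
    {"offset": [0,0,0],"twist": 0},
    {"offset": [0,0,0],"twist": 0}
  ],
  "jaw": 255
}}

```text
time: 13.2
tool_pos: [382.7, -221.7, 193.9]
tcp_rot: [3.141, -0.0, -0.033]
contact_force: [0.2, 0.9, -1.0]
grip_width: 39.5
```

```bash
python3 - <<'E'
from h import *
st()
im=cv2.imread("pics/t13.png"); crop(im,325,175,410,215,9,"t13r")
E
```

```text
13.2 [ 382.7 -221.7  193.9] [ 3.141 -0.    -0.033] [ 0.2  0.9 -1. ] 39.5
```

View pics/t13r.png

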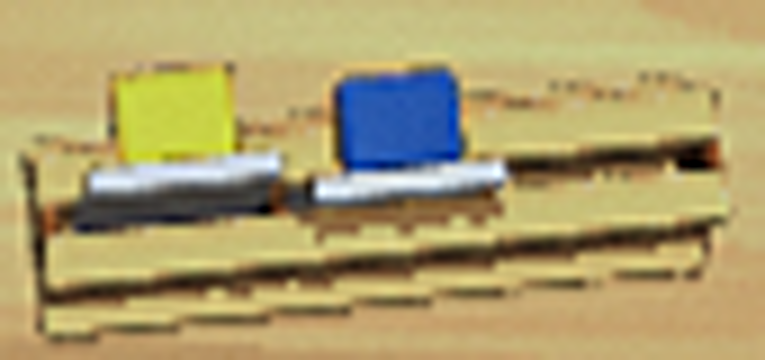

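```bash
python3 - <<'E'
from h import *
P=pl("top",[[393.4,200.3],[374.5,202.3],[340,206.5]],54); print(P.round(1))
d=P[2]-P[0]; print(np.degrees(np.arctan2(-d[0],d[1])))
u=np.array([np.cos(.125),np.sin(.125)])
# block centre: tip 88 ahead, wall at P1; contact
w=P[1][:2]
print("pivot at contact:",w-88*u)
rows([(383,-222,235,-.033),(w[0]-98*u[0],w[1]-98*u[1],228,.124)])
E
```

```text
[[ 580.9 -288.9   54. ]
 [ 573.3 -229.9   54. ]
 [ 557.9 -123.2   54. ]]
7.87421202178362
pivot at contact: [ 486.00253612 -240.89871693]
{"offset":[0.000,0.000,-0.041],"twist":0.0},
  # [ 382.7 -221.7  234.9] -0.033
{"offset":[0.031,0.006,0.002],"twist":-3.0},
{"offset":[0.031,0.007,0.003],"twist":-3.0},
{"offset":[0.031,0.009,0.002],"twist":-3.0},
  # [ 476.2 -241.8  227.9] 0.124
```

Request:
{"op": "play_rows", "data": {
  "commands": [
    {"offset": [0,0,-0.02],"twist": 0},
    {"offset": [0,0,-0.015],"twist": 0},
    {"offset": [0.031,0.006,0],"twist": -3},
    {"offset": [0.031,0.007,0],"twist": -3},
    {"offset": [0.029,0.009,0],"twist": -3}
  ]
}}

```text
time: 13.7
tool_pos: [475.3, -242.1, 229.3]
tcp_rot: [3.141, -0.001, 0.126]
contact_force: [0.2, 0.2, -1.1]
grip_width: 39.8
```

Request:
{"op": "play_rows", "data": {
  "commands": [
    {"offset": [0.005,0,0],"twist": 0},
    {"offset": [0.003,0,0],"twist": 0}
  ]
}}

```text
time: 13.9
tool_pos: [481.3, -241.0, 228.2]
tcp_rot: [-3.141, 0.004, 0.124]
contact_force: [-12.4, -6.0, 1.5]
grip_width: 39.9
```

```bash
python3 - <<'E'
from h import *
st()
im=cap("scene","s14"); crop(im,230,80,370,200,5,"s14c")
E
```

```text
13.9 [ 481.3 -241.   228.2] [-3.141  0.004  0.124] [-12.4  -6.    1.5] 39.9
```

View pics/s14c.png

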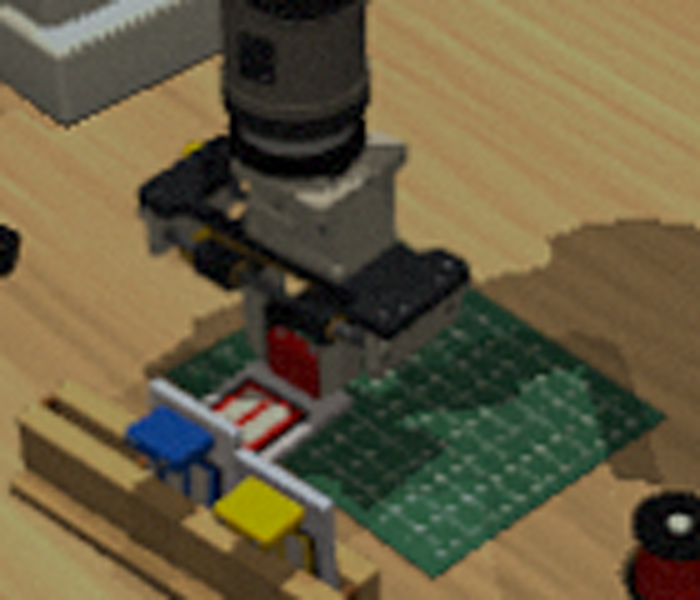

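Request:
{"op": "play_rows", "data": {
  "commands": [
    {"offset": [0.001,0,-0.004],"twist": 0},
    {"offset": [0.001,0,-0.004],"twist": 0}
  ]
}}

```text
time: 14.15
tool_pos: [483.0, -240.5, 236.4]
tcp_rot: [-3.14, 0.003, 0.124]
contact_force: [-3.8, -0.7, -3.4]
grip_width: 39.6
```

Request:
{"op": "play_rows", "data": {
  "commands": [
    {"offset": [0.002,0,-0.004],"twist": 0},
    {"offset": [0.001,0,-0.004],"twist": 0}
  ]
}}

```text
time: 14.35
tool_pos: [486.5, -240.3, 244.9]
tcp_rot: [-3.141, 0.001, 0.124]
contact_force: [-3.9, -0.9, -3.6]
grip_width: 40.1
```

```bash
python3 - <<'E'
from h import *
st()
im=cap("scene","s15"); crop(im,230,80,370,200,5,"s15c")
E
```

```text
14.35 [ 486.5 -240.3  244.9] [-3.141e+00  1.000e-03  1.240e-01] [-3.9 -0.9 -3.6] 40.1
```

View pics/s15c.png

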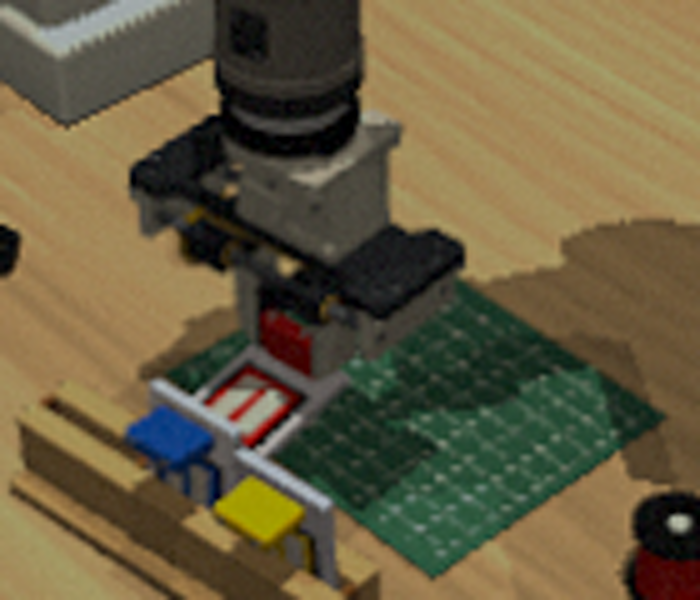

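```bash
python3 - <<'E'
from h import *
rows([(455,-244,300,.124),(451,0,350,0.05),(451,191,350,-.035),(451,191,290,-.035)],step=46)
E
```

```text
{"offset":[-0.016,-0.000,-0.027],"twist":0.0},
{"offset":[-0.016,-0.000,-0.027],"twist":0.0},
  # [ 455.  -244.3  299.5] 0.124
{"offset":[0.004,-0.040,-0.008],"twist":0.7},
{"offset":[0.004,-0.041,-0.009],"twist":0.7},
{"offset":[0.004,-0.041,-0.008],"twist":0.7},
{"offset":[0.003,-0.040,-0.009],"twist":0.7},
{"offset":[0.002,-0.041,-0.008],"twist":0.7},
{"offset":[0.002,-0.041,-0.008],"twist":0.7},
  # [451.1   0.5 349.5] 0.051
{"offset":[0.002,-0.038,-0.000],"twist":1.0},
{"offset":[0.001,-0.038,-0.000],"twist":1.0},
{"offset":[0.001,-0.038,-0.000],"twist":1.0},
{"offset":[-0.000,-0.038,-0.000],"twist":1.0},
{"offset":[-0.001,-0.038,-0.000],"twist":1.0},
  # [451.1 190.6 349.5] -0.037
{"offset":[-0.000,-0.000,0.030],"twist":-0.0},
{"offset":[-0.000,-0.000,0.030],"twist":-0.0},
  # [451.1 190.6 289.5] -0.037
```

Request:
{"op": "play_rows", "data": {
  "commands": [
    {"offset": [-0.016,0,-0.02],"twist": 0},
    {"offset": [-0.016,0,-0.034],"twist": 0},
    {"offset": [0.004,-0.04,-0.008],"twist": 0.7},
    {"offset": [0.004,-0.041,-0.009],"twist": 0.7},
    {"offset": [0.004,-0.041,-0.008],"twist": 0.7}
  ]
}}

```text
time: 14.9
tool_pos: [453.7, -120.6, 325.1]
tcp_rot: [3.141, -0.004, 0.085]
contact_force: [0.7, 0.5, -1.6]
grip_width: 39.5
```

Request:
{"op": "play_rows", "data": {
  "commands": [
    {"offset": [0.003,-0.04,-0.009],"twist": 0.7},
    {"offset": [0.002,-0.041,-0.008],"twist": 0.7},
    {"offset": [0.002,-0.041,-0.008],"twist": 0.7},
    {"offset": [0.002,-0.038,0],"twist": 1},
    {"offset": [0.001,-0.038,0],"twist": 1}
  ]
}}

```text
time: 15.4
tool_pos: [451.3, 78.5, 350.0]
tcp_rot: [-3.141, -0.004, 0.015]
contact_force: [0.4, -0.0, -2.9]
grip_width: 39.7
```

Request:
{"op": "play_rows", "data": {
  "commands": [
    {"offset": [0.001,-0.038,0],"twist": 1},
    {"offset": [0,-0.038,0],"twist": 1},
    {"offset": [-0.001,-0.038,0],"twist": 1},
    {"offset": [0,0,0.025],"twist": 0},
    {"offset": [0,0,0.025],"twist": 0}
  ]
}}

```text
time: 15.9
tool_pos: [451.6, 192.4, 299.4]
tcp_rot: [-3.139, -0.005, -0.034]
contact_force: [0.0, 0.1, -0.6]
grip_width: 40.1
```

```bash
python3 - <<'E'
from h import *
st()
im=cap("scene","s16"); crop(im,330,130,450,270,5,"s16c")
im=cap("top","t16"); crop(im,190,150,290,260,6,"t16c")
E
```

```text
15.9 [451.6 192.4 299.4] [-3.139 -0.005 -0.034] [ 0.   0.1 -0.6] 40.1
```

View pics/s16c.png

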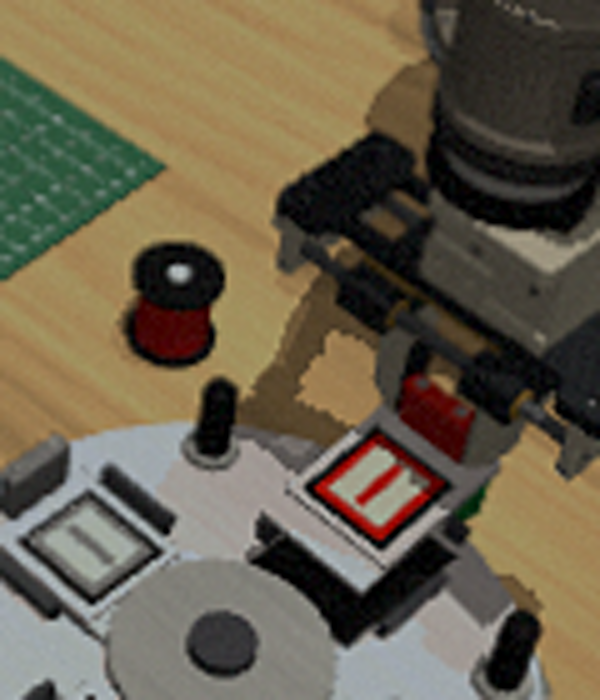

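View pics/t16c.png

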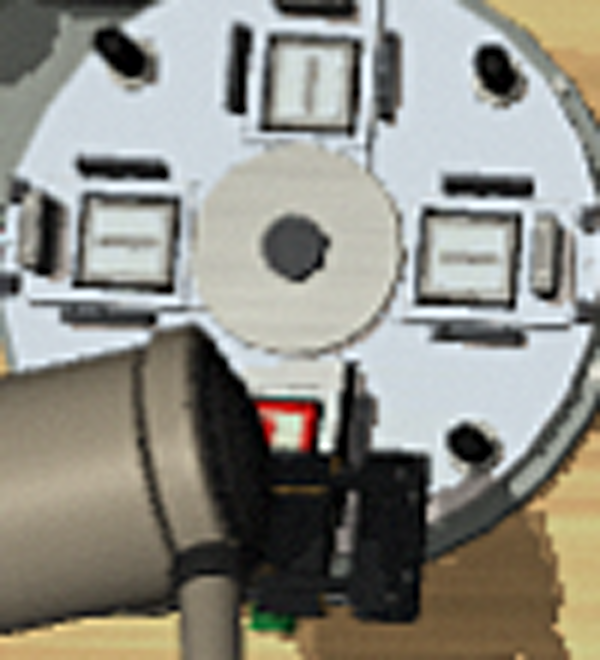

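```bash
python3 - <<'E'
from h import *
im=cv2.imread("pics/t16.png"); crop(im,228,200,262,230,20,"t16d")
u=np.array([np.cos(-.035),np.sin(-.035)]); v=np.array([-u[1],u[0]]); B=A-90*u
def b(p): d=p[:2]-B; return np.round([d@u,d@v],1)
print("TCP",b(status.get_obs()['tool_pos']))
print("tongue corner",b(pl("top",[[246.3,209.9]],92)[0]))
print("guide",b(pl("top",[[249,216.3]],69)[0]))
E
```

```text
TCP [-56.6  -0.1]
tongue corner [ 30.8 -30.8]
guide [ 14.5 -36.4]
```

View pics/t16d.png

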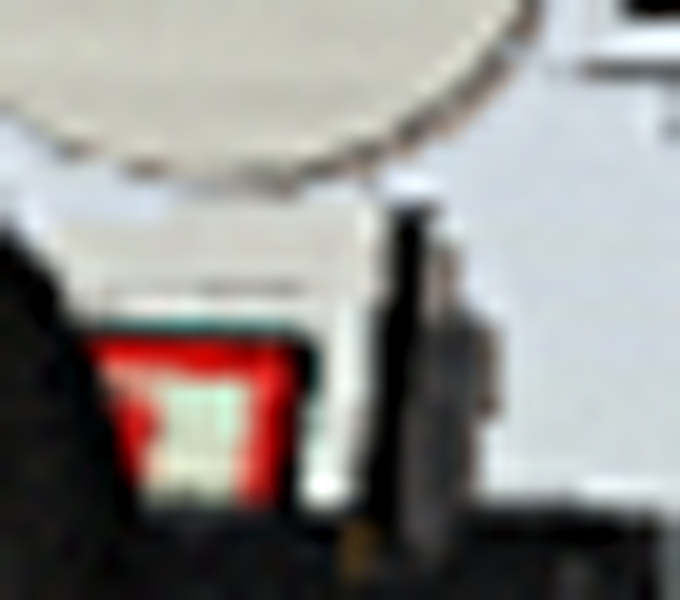

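Request:
{"op": "play_rows", "data": {
  "commands": [
    {"offset": [-0.005,0,0.01],"twist": 0},
    {"offset": [0,0,0.01],"twist": 0},
    {"offset": [0,0,0.008],"twist": 0},
    {"offset": [0,0,0],"twist": 0}
  ]
}}

```text
time: 16.4
tool_pos: [446.5, 190.5, 270.3]
tcp_rot: [3.141, 0.001, -0.037]
contact_force: [-0.4, 0.1, -1.0]
grip_width: 39.7
```

```bash
python3 - <<'E'
from h import *
st()
im=cap("scene","s17"); crop(im,350,170,450,270,7,"s17c")
im=cap("top","t17"); crop(im,222,190,262,235,16,"t17c")
E
```

```text
16.4 [446.5 190.5 270.3] [ 3.141e+00  1.000e-03 -3.700e-02] [-0.4  0.1 -1. ] 39.7
```

View pics/s17c.png

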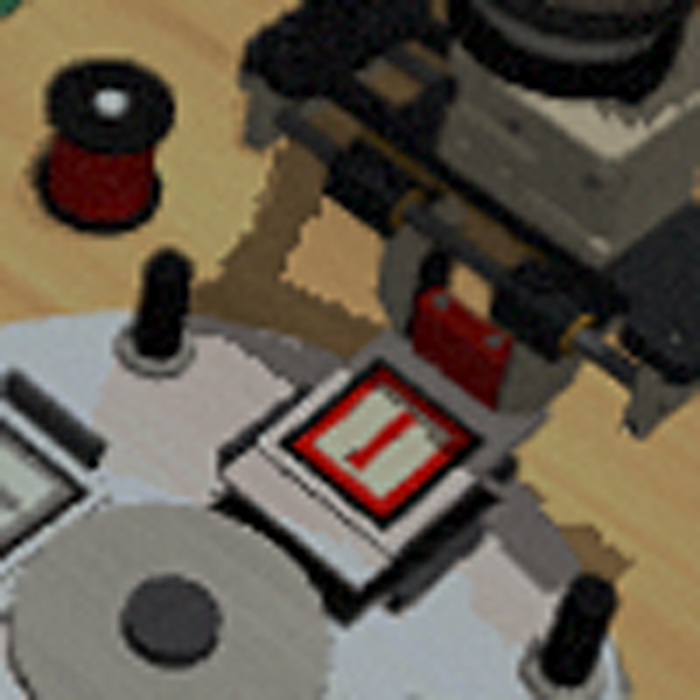

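View pics/t17c.png

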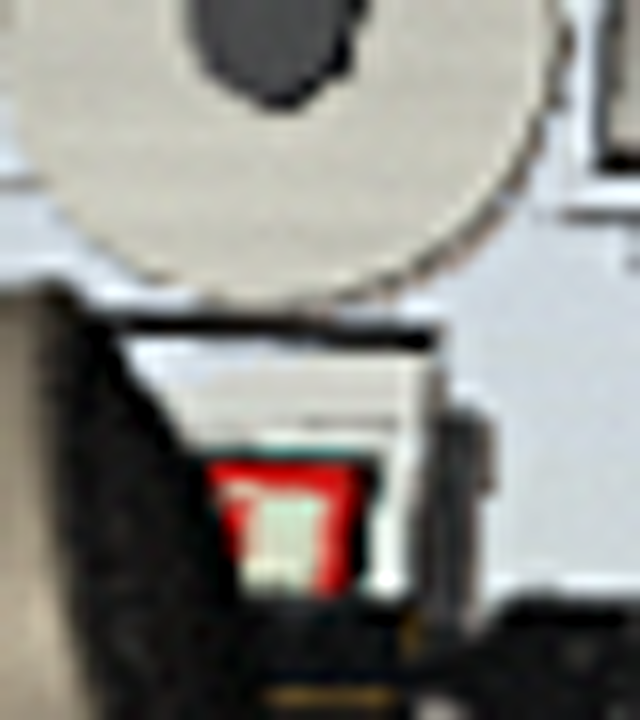

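```bash
python3 - <<'E'
from h import *
p,e=tri([248.3,211.4],[381.7,236.5]); print(p,e)
u=np.array([np.cos(-.035),np.sin(-.035)]); v=np.array([-u[1],u[0]]); B=A-90*u
d=p[:2]-B; print(d@u,d@v)
E
```

```text
[534.06040696 155.01456968  73.1713118 ] 1.691268413402511
28.183222184075742 -33.168889704788626
```

Request:
{"op": "play_rows", "data": {
  "commands": [
    {"offset": [0,0,0.005],"twist": 0},
    {"offset": [0,0,0.003],"twist": 0},
    {"offset": [0,0,0],"twist": 0}
  ]
}}

```text
time: 16.8
tool_pos: [446.3, 190.6, 262.3]
tcp_rot: [3.141, 0.001, -0.036]
contact_force: [-0.5, 0.0, -1.3]
grip_width: 39.7
```

Request:
{"op": "play_rows", "data": {
  "commands": [
    {"offset": [0,0,0.003],"twist": 0},
    {"offset": [0,0,0],"twist": 0}
  ]
}}

```text
time: 17.0
tool_pos: [446.5, 190.7, 259.8]
tcp_rot: [-3.142, -0.0, -0.036]
contact_force: [-1.0, 0.1, 2.3]
grip_width: 40.1
```

Request:
{"op": "play_rows", "data": {
  "commands": [
    {"offset": [0.004,0,-0.001],"twist": 0},
    {"offset": [0.004,0,0],"twist": 0},
    {"offset": [0.004,0,0],"twist": 0}
  ]
}}

```text
time: 17.3
tool_pos: [458.9, 190.2, 260.7]
tcp_rot: [3.142, -0.0, -0.036]
contact_force: [-0.5, -0.6, -1.9]
grip_width: 39.6
```

Request:
{"op": "play_rows", "data": {
  "commands": [
    {"offset": [0.004,0,0],"twist": 0},
    {"offset": [0.003,0,0],"twist": 0}
  ]
}}

```text
time: 17.5
tool_pos: [465.9, 189.9, 260.6]
tcp_rot: [3.141, -0.0, -0.037]
contact_force: [1.1, 0.5, -2.3]
grip_width: 39.8
```

```bash
python3 - <<'E'
from h import *
st()
im=cap("scene","s18"); crop(im,350,170,450,270,7,"s18c")
im=cap("top","t18"); crop(im,222,190,262,235,16,"t18c")
E
```

```text
17.5 [465.9 189.9 260.6] [ 3.141 -0.    -0.037] [ 1.1  0.5 -2.3] 39.8
```

View pics/s18c.png

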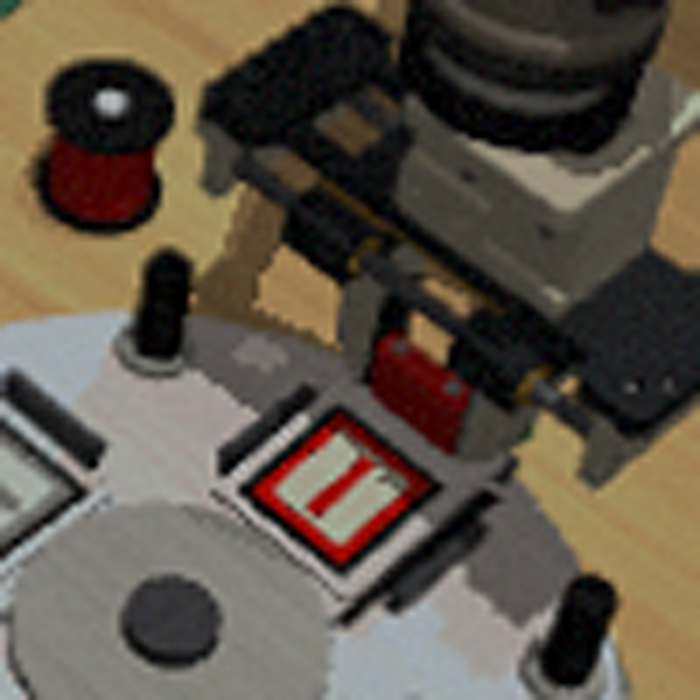

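View pics/t18c.png

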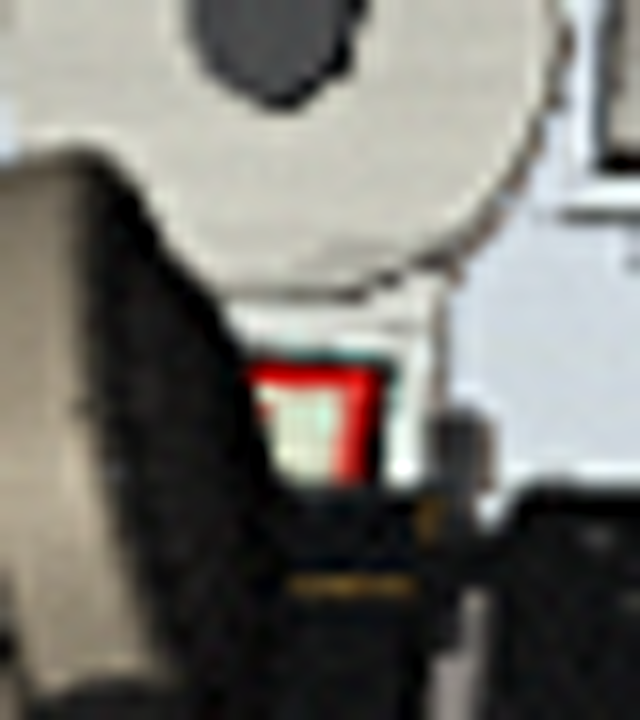

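Request:
{"op": "play_rows", "data": {
  "commands": [
    {"offset": [0.003,0,0],"twist": 0},
    {"offset": [0.002,0,0],"twist": 0}
  ]
}}

```text
time: 17.8
tool_pos: [470.0, 189.8, 260.5]
tcp_rot: [3.141, 0.002, -0.036]
contact_force: [-7.0, 0.9, 2.8]
grip_width: 39.7
```

Request:
{"op": "play_rows", "data": {
  "commands": [
    {"offset": [0.002,0,0],"twist": 0},
    {"offset": [0,0,0],"twist": 0}
  ]
}}

```text
time: 18.0
tool_pos: [470.7, 189.8, 260.4]
tcp_rot: [3.141, 0.006, -0.036]
contact_force: [-9.1, 1.1, 5.2]
grip_width: 39.7
```

Request:
{"op": "play_rows", "data": {
  "commands": [
    {"offset": [-0.003,0,0.003],"twist": 0},
    {"offset": [-0.001,0,0.003],"twist": 0},
    {"offset": [-0.001,0,0],"twist": 0}
  ]
}}

```text
time: 18.3
tool_pos: [467.6, 190.0, 254.7]
tcp_rot: [-3.141, -0.001, -0.036]
contact_force: [0.5, -1.3, 0.9]
grip_width: 39.4
```

Request:
{"op": "play_rows", "data": {
  "commands": [
    {"offset": [-0.001,0,0.003],"twist": 0},
    {"offset": [0,0,0],"twist": 0}
  ]
}}

```text
time: 18.5
tool_pos: [466.6, 190.0, 251.6]
tcp_rot: [-3.141, -0.001, -0.036]
contact_force: [-2.1, -0.6, 3.1]
grip_width: 40.0
```

```bash
python3 - <<'E'
from h import *
st()
im=cap("scene","s19"); crop(im,350,170,450,270,7,"s19c")
E
```

```text
18.5 [466.6 190.  251.6] [-3.141e+00 -1.000e-03 -3.600e-02] [-2.1 -0.6  3.1] 40.0
```

View pics/s19c.png

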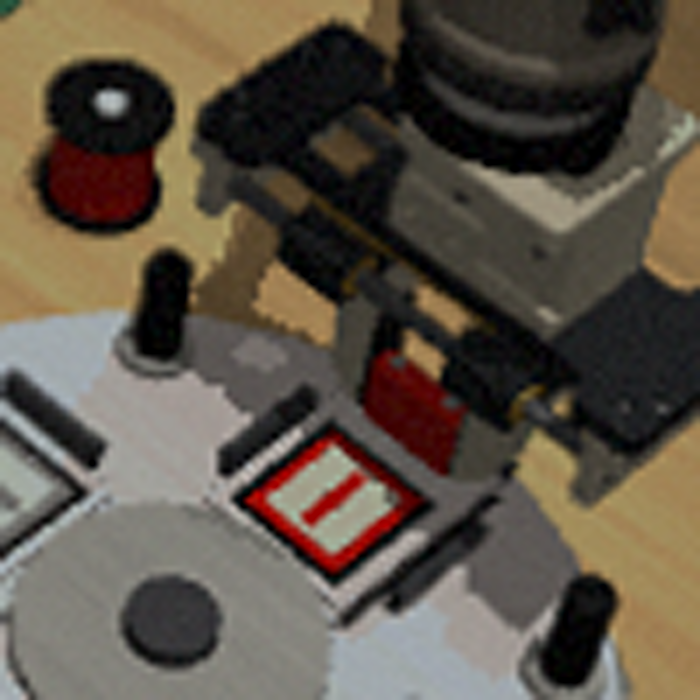

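Request:
{"op": "play_rows", "data": {
  "commands": [
    {"offset": [0,0,0.003],"twist": 0},
    {"offset": [0,0,0],"twist": 0}
  ]
}}

```text
time: 18.75
tool_pos: [466.2, 190.0, 248.3]
tcp_rot: [3.141, 0.001, -0.036]
contact_force: [-2.9, 0.0, 3.7]
grip_width: 39.8
```

Request:
{"op": "play_rows", "data": {
  "commands": [
    {"offset": [0,0,0.002],"twist": 0},
    {"offset": [0,0,0],"twist": 0}
  ]
}}

```text
time: 18.95
tool_pos: [466.1, 190.0, 247.7]
tcp_rot: [3.141, 0.0, -0.036]
contact_force: [-8.0, -0.5, 15.8]
grip_width: 39.8
```

Request:
{"op": "play_rows", "data": {
  "commands": [
    {"offset": [0,0,0],"twist": 0},
    {"offset": [0,0,0],"twist": 0},
    {"offset": [0,0,0],"twist": 0},
    {"offset": [0,0,-0.02],"twist": 0},
    {"offset": [0,0,-0.04],"twist": 0}
  ],
  "jaw": 110
}}

```text
time: 19.45
tool_pos: [465.8, 189.6, 304.5]
tcp_rot: [3.14, 0.007, -0.037]
contact_force: [0.8, 0.2, 0.7]
grip_width: 52.3
```

Request:
{"op": "play_rows", "data": {
  "commands": [
    {"offset": [-0.02,0,-0.03],"twist": 0},
    {"offset": [-0.04,0.02,-0.02],"twist": 0},
    {"offset": [0,0.04,0],"twist": 0},
    {"offset": [0,0.04,0],"twist": 0},
    {"offset": [0,0.02,0],"twist": 0}
  ]
}}

```text
time: 19.95
tool_pos: [401.7, 70.3, 356.9]
tcp_rot: [3.141, -0.001, -0.037]
contact_force: [0.2, 0.5, 0.8]
grip_width: 52.1
```

```bash
python3 - <<'E'
from h import *
st()
im=cap("scene","s20"); crop(im,320,170,450,300,6,"s20c")
im=cap("top","t20"); crop(im,180,140,300,260,6,"t20c")
E
```

```text
19.95 [401.7  70.3 356.9] [ 3.141e+00 -1.000e-03 -3.700e-02] [0.2 0.5 0.8] 52.1
```

View pics/s20c.png

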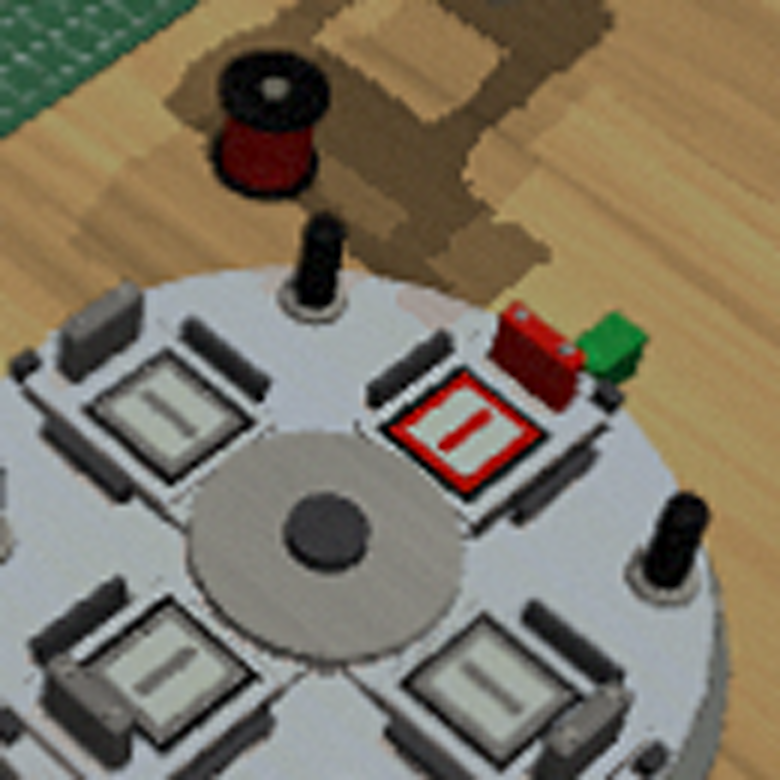

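View pics/t20c.png

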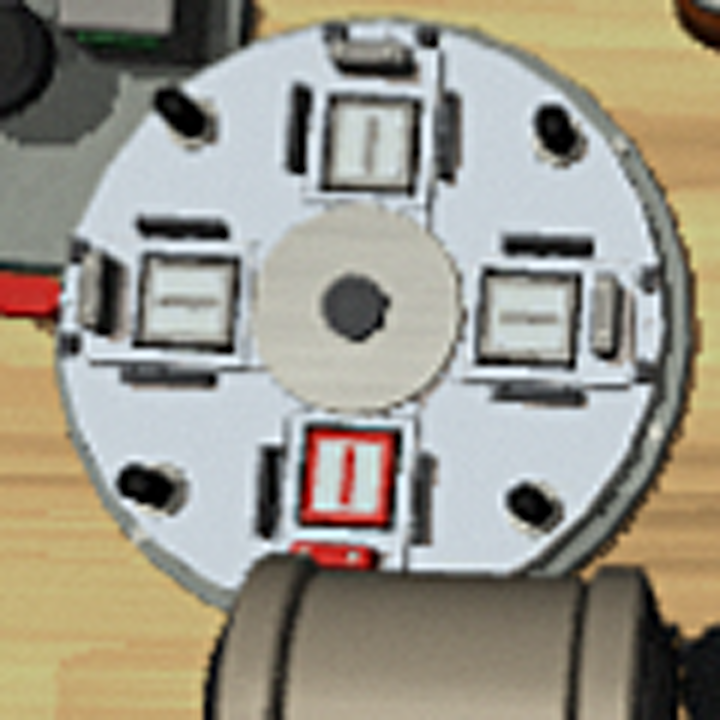

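```bash
python3 - <<'E'
from h import *
for z in(57,105): print(((proj("top",[498.3,93.9,z])[0]-[179.6,139.6])*6).round())
rows([(498,94,330,.0),(498,94,250,0)])
arc(223,-86,20,yaw=0.)
E
```

```text
[534. 508.]
[523. 500.]
{"offset":[0.032,-0.009,0.009],"twist":-0.8},
{"offset":[0.031,-0.009,0.009],"twist":-0.8},
{"offset":[0.032,-0.008,0.009],"twist":-0.8},
  # [497.8  94.  329.7] 0.002
{"offset":[0.000,-0.000,0.040],"twist":0.1},
{"offset":[0.000,-0.000,0.040],"twist":0.1},
  # [497.8  94.  249.7] -0.001
{"offset":[-0.007,-0.008,0],"twist":0},
{"offset":[-0.006,-0.008,0],"twist":0},
{"offset":[-0.005,-0.008,0],"twist":0},
{"offset":[-0.005,-0.009,0],"twist":0},
{"offset":[-0.004,-0.010,0],"twist":0},
{"offset":[-0.003,-0.009,0],"twist":0},
{"offset":[-0.003,-0.010,0],"twist":0},
{"offset":[-0.002,-0.010,0],"twist":0},
{"offset":[-0.001,-0.010,0],"twist":0},
{"offset":[-0.000,-0.010,0],"twist":0},
{"offset":[0.000,-0.010,0],"twist":0},
{"offset":[0.001,-0.010,0],"twist":0},
{"offset":[0.002,-0.010,0],"twist":0},
{"offset":[0.003,-0.010,0],"twist":0},
{"offset":[0.003,-0.010,0],"twist":0},
{"offset":[0.004,-0.009,0],"twist":0},
{"offset":[0.005,-0.009,0],"twist":0},
{"offset":[0.005,-0.008,0],"twist":0},
{"offset":[0.006,-0.008,0],"twist":0},
{"offset":[0.007,-0.008,0],"twist":0},
# end [498.26725028 277.93022139]
```

Pin prediction (534,508)/(523,500) matches the picture at about (532,503). Going for it.

Request:
{"op": "play_rows", "data": {
  "commands": [
    {"offset": [0.032,-0.009,0.009],"twist": -0.8},
    {"offset": [0.031,-0.009,0.009],"twist": -0.8},
    {"offset": [0.032,-0.008,0.009],"twist": -0.8},
    {"offset": [0,0,0],"twist": 0}
  ],
  "jaw": 130
}}

```text
time: 20.45
tool_pos: [500.3, 97.4, 327.8]
tcp_rot: [-3.141, 0.0, 0.007]
contact_force: [0.7, -0.4, -0.2]
grip_width: 45.4
```

Request:
{"op": "play_rows", "data": {
  "commands": [
    {"offset": [0,0,0.03],"twist": 0},
    {"offset": [0,0,0.03],"twist": 0},
    {"offset": [0,0,0.02],"twist": 0},
    {"offset": [0,0,0],"twist": 0}
  ]
}}

```text
time: 20.85
tool_pos: [496.2, 96.6, 247.3]
tcp_rot: [3.141, 0.006, 0.006]
contact_force: [0.2, -0.1, -0.7]
grip_width: 45.1
```

Request:
{"op": "play_rows", "data": {
  "commands": [
    {"offset": [0,0,0],"twist": 0},
    {"offset": [0,0,0],"twist": 0},
    {"offset": [0,0,0],"twist": 0},
    {"offset": [0,0,0],"twist": 0},
    {"offset": [0,0,0],"twist": 0}
  ],
  "jaw": 255
}}

```text
time: 21.35
tool_pos: [497.6, 95.7, 250.6]
tcp_rot: [3.141, -0.001, 0.006]
contact_force: [-2.5, -3.1, 6.3]
grip_width: 17.0
```

Pin gripped. Turn clockwise.

Request:
{"op": "play_rows", "data": {
  "commands": [
    {"offset": [-0.007,-0.008,0],"twist": 0},
    {"offset": [-0.006,-0.008,0],"twist": 0},
    {"offset": [-0.005,-0.008,0],"twist": 0},
    {"offset": [-0.005,-0.009,0],"twist": 0},
    {"offset": [-0.004,-0.01,0],"twist": 0}
  ]
}}

```text
time: 21.85
tool_pos: [469.4, 138.1, 250.5]
tcp_rot: [3.139, 0.002, 0.005]
contact_force: [-8.2, -7.6, 7.8]
grip_width: 17.4
```

Request:
{"op": "play_rows", "data": {
  "commands": [
    {"offset": [-0.003,-0.009,0],"twist": 0},
    {"offset": [-0.003,-0.01,0],"twist": 0},
    {"offset": [-0.002,-0.01,0],"twist": 0},
    {"offset": [-0.001,-0.01,0],"twist": 0},
    {"offset": [0,-0.01,0],"twist": 0}
  ]
}}

```text
time: 22.35
tool_pos: [460.4, 187.6, 250.0]
tcp_rot: [3.14, 0.002, 0.005]
contact_force: [-5.9, -4.6, 4.2]
grip_width: 17.4
```

Request:
{"op": "play_rows", "data": {
  "commands": [
    {"offset": [0,-0.01,0],"twist": 0},
    {"offset": [0.001,-0.01,0],"twist": 0},
    {"offset": [0.002,-0.01,0],"twist": 0},
    {"offset": [0.003,-0.01,0],"twist": 0},
    {"offset": [0.003,-0.01,0],"twist": 0}
  ]
}}

```text
time: 22.85
tool_pos: [469.4, 237.7, 249.7]
tcp_rot: [3.14, 0.002, 0.005]
contact_force: [-2.3, -5.1, 1.1]
grip_width: 17.5
```

Request:
{"op": "play_rows", "data": {
  "commands": [
    {"offset": [0.004,-0.009,0],"twist": 0},
    {"offset": [0.005,-0.009,0],"twist": 0},
    {"offset": [0.005,-0.008,0],"twist": 0},
    {"offset": [0.006,-0.008,0],"twist": 0},
    {"offset": [0.007,-0.008,0],"twist": 0}
  ]
}}

```text
time: 23.35
tool_pos: [496.4, 280.0, 249.4]
tcp_rot: [3.14, 0.002, 0.005]
contact_force: [-2.1, -4.7, 0.5]
grip_width: 17.1
```

```bash
python3 - <<'E'
from h import *
st()
im=cap("scene","s21"); crop(im,300,180,450,330,5,"s21c")
im=cap("top","t21"); crop(im,170,140,300,260,6,"t21c")
for b in blobs(im,(170,100,70),(8,255,255),(170,150,260,240),2): print(b)
E
```

```text
23.35 [496.4 280.  249.4] [3.14e+00 2.00e-03 5.00e-03] [-2.1 -4.7  0.5] 17.1
(array([195.57894737, 188.68421053]), np.int32(38), array([194, 184,   4,  11]))
(array([211.54, 191.56]), np.int32(100), array([203, 185,  17,  15]))
(array([211.5       , 191.55555556]), np.int32(18), array([207, 191,  10,   2]))
```

View pics/s21c.png

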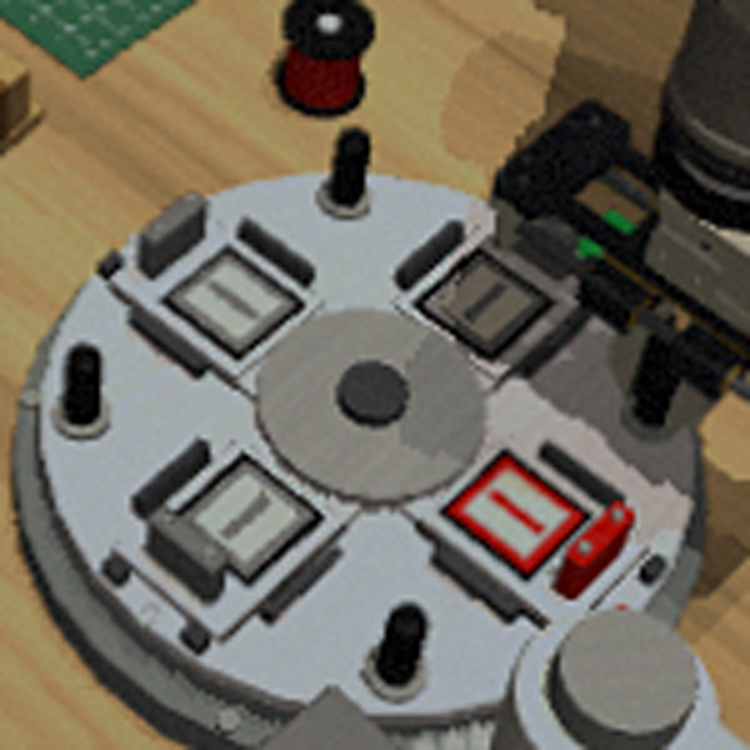

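View pics/t21c.png

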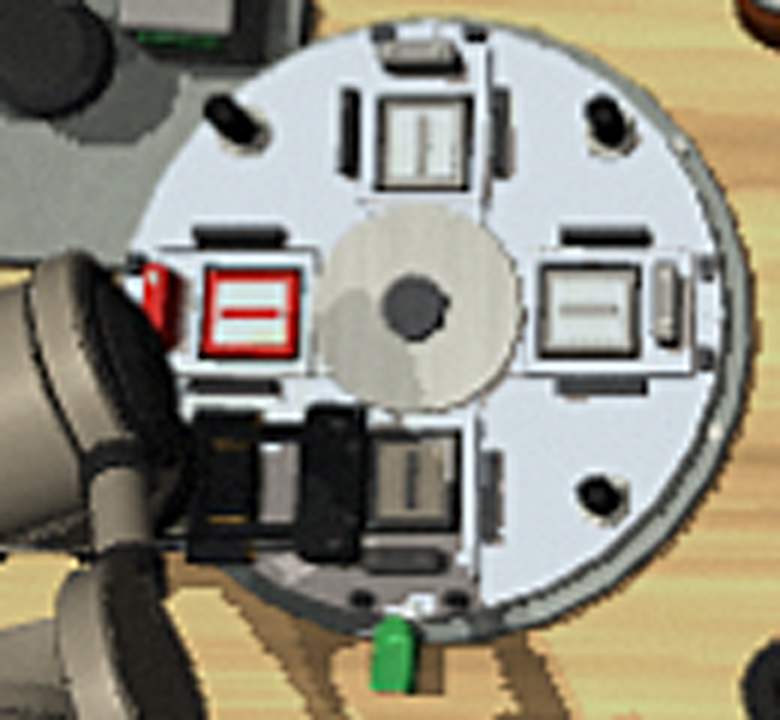

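```bash
python3 - <<'E'
from h import *
im=cv2.imread("pics/t21.png"); crop(im,215,225,260,260,14,"t21d")
def ang(p): v=np.array(p[:2])-A; return np.degrees(np.arctan2(v[1],v[0]))%360,np.linalg.norm(v)
for q in([240.4,240.1],): print(ang(pl("top",[q],57)[0]))
print(ang(pl("scene",[[300+622/5-.4,180+609/5-.4]],57)[0]))
E
```

```text
(np.float64(183.52684009372166), np.float64(148.49747496348687))
(np.float64(92.01026650626403), np.float64(149.32329003011475))
```

View pics/t21d.png

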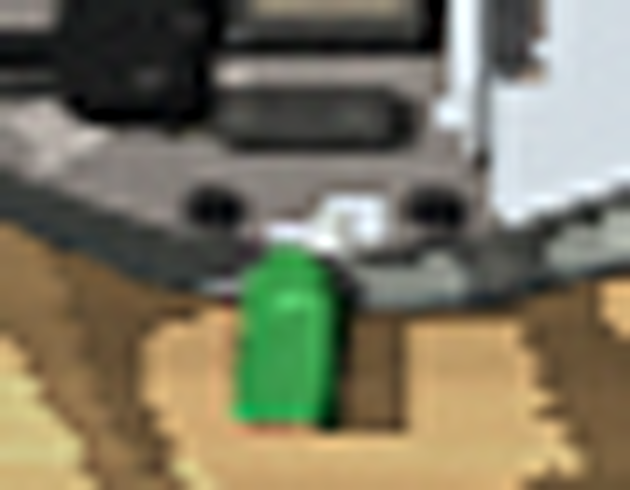

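Request:
{"op": "play_rows", "data": {
  "commands": [
    {"offset": [0.003,-0.003,0],"twist": 0},
    {"offset": [0.002,-0.003,0],"twist": 0},
    {"offset": [0,0,0],"twist": 0}
  ]
}}

```text
time: 23.75
tool_pos: [501.7, 285.7, 249.4]
tcp_rot: [3.141, 0.0, 0.005]
contact_force: [0.0, -2.5, -3.0]
grip_width: 17.6
```

```bash
python3 - <<'E'
from h import *
st()
im=cap("top","t22"); crop(im,215,225,260,260,14,"t22d")
im=cap("scene","s22"); crop(im,380,270,450,330,10,"s22d")
E
```

```text
23.75 [501.7 285.7 249.4] [3.141 0.    0.005] [ 0.  -2.5 -3. ] 17.6
```

View pics/t22d.png

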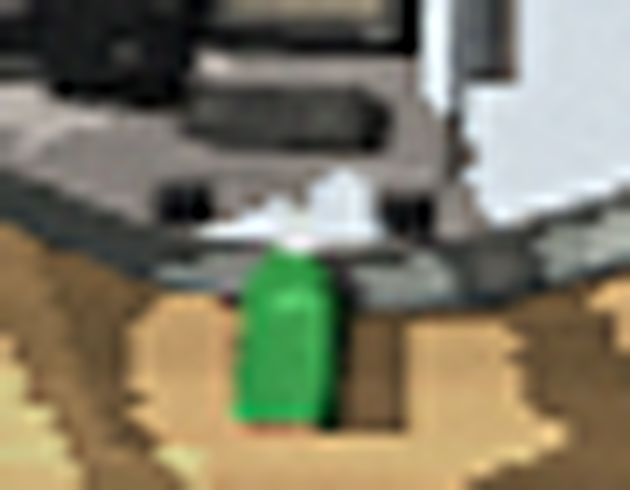

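View pics/s22d.png

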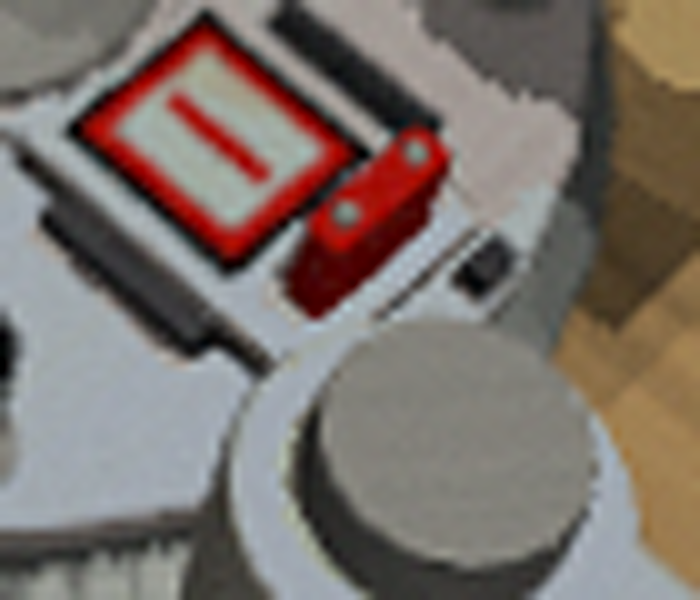

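Request:
{"op": "play_rows", "data": {
  "commands": [
    {"offset": [0,0,0],"twist": 0},
    {"offset": [0,0,0],"twist": 0},
    {"offset": [0,0,0],"twist": 0},
    {"offset": [0,0,-0.04],"twist": 0},
    {"offset": [0,0,-0.045],"twist": 0}
  ],
  "jaw": 130
}}

```text
time: 24.35
tool_pos: [501.2, 286.1, 334.3]
tcp_rot: [3.14, 0.004, 0.006]
contact_force: [0.7, 0.5, 0.7]
grip_width: 44.7
```

Request:
{"op": "play_rows", "data": {
  "commands": [
    {"offset": [-0.01,0.04,-0.03],"twist": 0},
    {"offset": [-0.02,0.04,0],"twist": 0},
    {"offset": [-0.02,0.04,0],"twist": 0},
    {"offset": [-0.01,0.045,0],"twist": 0},
    {"offset": [-0.01,0.045,0],"twist": 0}
  ]
}}

```text
time: 24.85
tool_pos: [432.0, 75.4, 364.7]
tcp_rot: [-3.142, -0.002, 0.007]
contact_force: [0.9, -0.2, 0.2]
grip_width: 44.8
```

Request:
{"op": "play_rows", "data": {
  "commands": [
    {"offset": [0,0.045,0],"twist": 0},
    {"offset": [0,0.045,0],"twist": 0},
    {"offset": [0,0.045,0],"twist": 0},
    {"offset": [0,0.045,0],"twist": 0},
    {"offset": [0,0,0],"twist": 0}
  ]
}}

```text
time: 25.35
tool_pos: [434.1, -107.7, 364.6]
tcp_rot: [3.139, -0.002, 0.0]
contact_force: [-0.4, 0.7, -0.4]
grip_width: 45.2
```

```bash
python3 - <<'E'
from h import *
st()
im=cap("top","t23"); crop(im,165,140,300,260,5,"t23c"); crop(im,170,165,230,215,12,"t23d")
s=cap("scene","s23"); crop(s,300,180,450,330,5,"s23c")
def ang(p): v=np.array(p[:2])-A; return np.degrees(np.arctan2(v[1],v[0]))%360,np.linalg.norm(v)
for b in blobs(im,(170,100,70),(8,255,255),(170,150,260,240),2): print(b, ang(pl("top",b[0],57)[0]))
E
```

```text
25.35 [ 434.1 -107.7  364.6] [ 3.139e+00 -2.000e-03  0.000e+00] [-0.4  0.7 -0.4] 45.2
(array([188.13235294, 188.61029412]), np.int32(136), array([178, 182,  20,  14])) (np.float64(87.89354982619301), np.float64(159.98523119164042))
(array([211.58064516, 190.67741935]), np.int32(93), array([203, 184,  17,  15])) (np.float64(89.33268792242828), np.float64(87.10703885298042))
(array([211.5, 190.5]), np.int32(18), array([207, 190,  10,   2])) (np.float64(88.97554888351269), np.float64(87.39844017761799))
```

View pics/t23c.png

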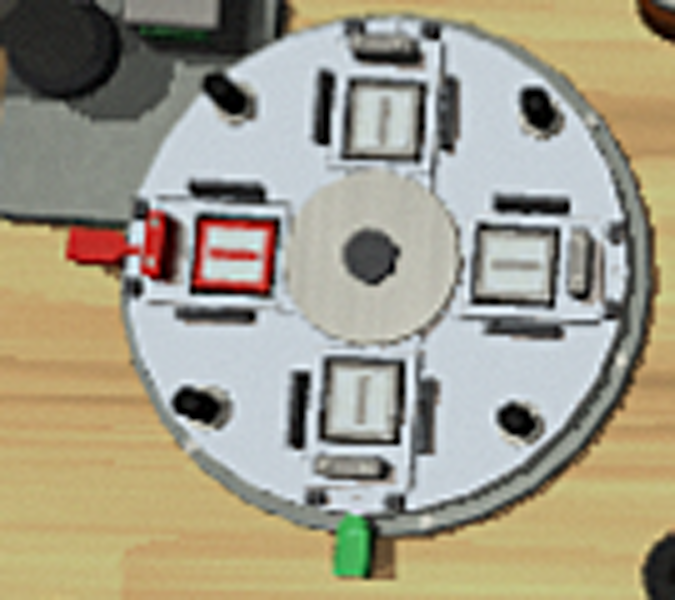

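View pics/t23d.png

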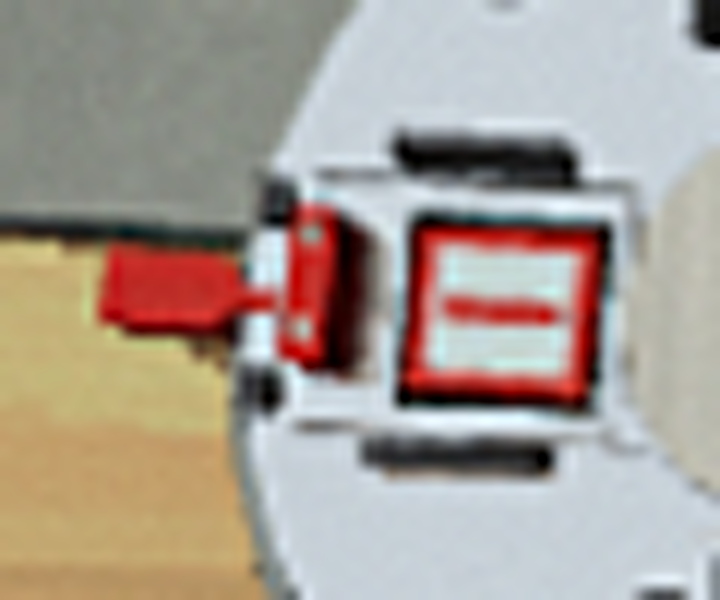

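View pics/s23.png

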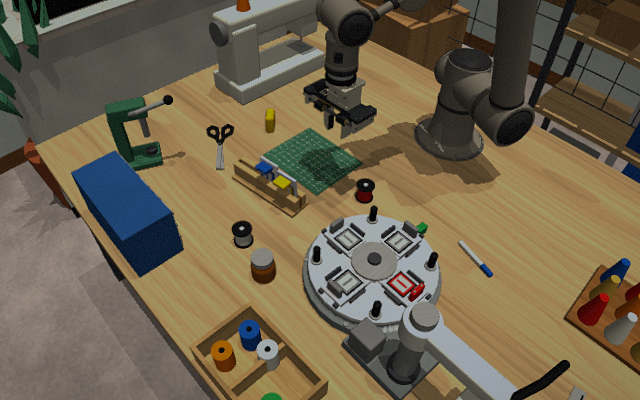

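```bash
python3 - <<'E'
from h import *
print(ticket.close_job()); st()
E
```

```text
the job is handed in; nothing more can be done
None
the job is handed in; nothing more can be done
```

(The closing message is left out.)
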